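# Pack the measuring tools into the foam tray

## Task

Pack the carrying tray for the site visit: of the loose things on the desk pick out the four measuring tools (tape measure, laser distance meter, bar spirit level, round bubble level) and lay each one, the right way up, in the foam pocket cut to its shape, fully down on the pocket's floor. Set them in rather than letting them drop, and leave the stapler and the glue stick standing where they are.

Things in the scene. Friction and masses are not known exactly. Their poses are not given: they have to be found in the camera images.
- tape_measure: Tape measure, black with a yellow centre, standing on its narrow base. The solid case spans x -18 to +12 mm (thickness between the flat sides), y -29 to +41 mm (length), z 0 to 65 mm; so its middle is at x -3, y +6 mm. Clip, tape end and lock button make it look 41 x 82 x 72 mm. Origin on the underside, z up. Grasp from above along x. 0.26 kg.
- laser_meter: Laser distance meter, flat black box 110 x 45 x 28 mm lying on its back with a pale display and small grey and orange keys on top. Origin: centre of its underside; x along its length, z up. 0.14 kg.
- bar_level: Bar spirit level, aluminium bar 120 x 18 x 30 mm with black end caps and a green vial let into its top, standing on its 18 mm wide base. Origin: centre of its underside; x along its length, z up. 0.11 kg.
- round_level: Round bubble level, aluminium disc 50 mm in diameter and 24 mm high with a green bull's-eye on top (the metal wall is upright to 20 mm). Origin: centre of its underside, z up. 0.07 kg.
- foam_tape: Insert for the tape measure. Dark grey foam 145 x 99 x 26 mm, one of four in the fixed black tray; origin under the middle, x along it, z up; foam top 29 mm, tray rim 33 mm above the desk. Pocket with yellow floor: 94 (x) x 53 mm, 18 deep, floor 8 mm above the origin; the tape's length goes along x, either way round.
- foam_meter: Insert for the laser distance meter. Dark grey foam 145 x 99 x 26 mm, one of four in the fixed black tray; origin under the middle, x along it, z up; foam top 29 mm, tray rim 33 mm above the desk. Pocket with yellow floor: 122 (x) x 57 mm, 12 deep, floor 14 mm above the origin, 40 mm wide finger recesses at both sides; meter's length goes along x, either way round.
- foam_level: Insert for the bar level. Dark grey foam 145 x 99 x 26 mm, one of four in the fixed black tray; origin under the middle, x along it, z up; foam top 29 mm, tray rim 33 mm above the desk. Pocket with yellow floor: 132 (x) x 30 mm, 13 deep, floor 13 mm above the origin, 40 mm wide finger recesses at both sides; level's length goes along x, either way round.
- foam_round: Insert for the round level. Dark grey foam 145 x 99 x 26 mm, one of four in the fixed black tray; origin under the middle, x along it, z up; foam top 29 mm, tray rim 33 mm above the desk. Pocket with yellow floor: round, 62 mm in diameter, 9 deep, floor 17 mm above the origin.
- stapler: Black desk stapler 34 x 131 x 46 mm, loose, lying among the tools; not to be packed. Origin: centre of its underside; y along its length.
- glue_stick: Glue stick, loose, standing upright among the tools, 28 mm in diameter and 94 mm high; not to be packed. Origin: centre of its underside.

How it is judged:
By the outcome, as a careful person would: the job done as asked, in the order asked, and still so for the second after the job is handed in, with the robot touching nothing.
It also fails if it takes over 115 s, if anything falls off the work surface, if the arm or the gripper's body presses on something with over 40 N, if the wrist force passes 120 N, or if a joint passes its speed limit or range.

## Robot

A 6-joint arm with a two-finger parallel gripper is mounted at the origin on the work surface; the furniture and walls round the work are solid. World frame = base frame: x ahead of the robot, y to its left, z up, the work surface at z = 0. Lengths are in m, angles in rad, forces in N, time in s.
With the tool pointing down it reaches from about 0.35 to 0.975 m from the base axis. Payload 4.9 kg.
Tool frame: the origin (TCP) lies midway between the tips of the shut fingers; the grasp point (between the pads) lies manip.grip_depth behind it (manip.grip_depth is the distance from the TCP to the grasp point, in m); z points along the fingers, x is the direction in which the jaws open and shut, and the axes are right-handed (so a half turn about z gives the same grasp; the last joint's range is limited). The gripper opens to 85 mm and grips with 20 to 120 N. Pads are 22 mm wide; open, the fingers measure 114 mm over their backs; the gripper's body (76 mm by 85 mm) begins 54 mm behind the grasp point. The pads swing forward as they close: fully open they stand 13 mm farther back than shut.
Start: joints at [1.131, 0.053, 1.613, -0, 1.476, -0.119], TCP at [0.197, 0.593, 0.231] pointing down, gripper open.
Joint ranges: [-3.01, 3.01], [-1.01, 2.22], [0.06, 2.58], [-1.02, 4.17], [0.09, 2.62], [-3.14, 3.14]. Speed limits (rad/s): [2.57, 2.57, 3.14, 3.14, 3.14, 3.14].

## Interface

Orientations are given as a unit quaternion [w, x, y, z].
In Python, from plant import state, grab_frame, ticket, manip gives the robot as it stands.
- The arm moves only by the tool carry_out, never from a script. Its argument "moves" is a list that holds one entry, the list of rows, each a list of 7 numbers: the turn, a rotation vector about the tool's x, y, z each as a share of 5 degrees, from -1 to 1, then the shift along the tool's x, y, z each as a share of 0.04 m, from -1 to 1, then the gripper command: -1 is shut, 1 is fully open, values between are in proportion. A call has 1 to 8 rows; each row shifts and turns the commanded pose from where the row before left it, along the tool's axes as they then stand; what a row does not reach is not made up. A row lasts 1/12 s, in which the tool goes at most 41.7 mm and 7.16 degrees, less where a joint would pass 70% of its speed; a pose out of reach is approached as far as the arm can. A call with a number of a shift or a turn outside -1 to 1 is refused whole. A call with a gripper value outside its range is refused whole. The fingers move at their own pace and stop on an object; the grip force is fixed at half the most. Time passes only in rows, so rows that do not move let the fingers close. It gives the time, the measured TCP pose, the force and the opening at its end, in the units of the state.
- state(): the state, without advancing time (a new reading comes with each control period).
- grab_frame(name): name is "scene" or "top"; returns a dict with "frame" (420x560x3 uint8, red, green, blue), "z_map" (420x560 float32, m along the optical axis (not along the pixel's ray), 0 where there is no reading), "K" (3x3 intrinsics, pixels), "world_from_camera" (4x4, takes a point from camera to world coordinates). Camera axes: x right, y down, z forward; pixel columns grow to the right and rows downward; lengths in m; the calibration is good to about 2 mm. A picture is of the moment at which its call begins.
- ticket.job_done(): hands the job in, once; it reports no verdict.
The state is a dict: "time": time; "joint_pos": joint angles; "joint_vel": joint speeds; "joint_efforts": joint torques, N m; "tool_pos": TCP position; "tool_rot": TCP orientation; "contact_force": force on the tool from outside, world axes, zero at the start; "ft_torque": the same for the moment, N m; "gripper_width": opening from 0.0 (shut) to 1.0 (fully open).
Only numpy, scipy, OpenCV 4.12 (cv2) and the standard library are available. Lean on these libraries where they do the work, as an engineer would, in place of code of your own. Each camera call takes 0.05 s, during which the arm holds its last target.

## Working session

There is one attempt and no reset: what is moved stays moved. The work goes in short steps, Python scripts to look and compute and a tool call to move; the robot and the scene stay as the last step left them, time stands still between calls to the robot, and variables do not carry over. Pictures are saved under pics/ and viewed, and the job is handed in when it is done.

Besides the shell and the picture viewer there is one more tool, called after "Emit:" as a command line: name --argument value ..., lists and objects as JSON in quotes. carry_out: Moves the arm, as the interface text tells. Shift numbers are shares of 0.04 m and turn numbers shares of 5 degrees, none past 1 either way. Its arguments: {"type":"object","properties":{"moves":{"type":"array"}},"required":["moves"]}

```bash
ls; mkdir -p pics; python3 - <<'E'
from plant import state, grab_frame, manip
import cv2
print(state()); print([ (a,getattr(manip,a)) for a in dir(manip) if not a.startswith('__')])
for n in("scene","top"):
    f=grab_frame(n); cv2.imwrite(f"pics/{n}0.png",f["frame"][:,:,::-1]); print(n,f["K"],f["world_from_camera"])
E
```

```text
pics
{'time': 0.0, 'joint_pos': array([ 1.13101938e+00,  5.34061122e-02,  1.61428201e+00,  1.92184041e-06,
        1.47596524e+00, -1.18981277e-01]), 'joint_vel': array([ 0.00081449, -0.00054673, -0.0019984 , -0.00106122, -0.0003831 ,
       -0.00035072]), 'joint_efforts': array([ 7.76980869e-04, -3.93667710e+01, -3.70184541e+01, -1.27832055e-05,
        6.74498384e-03, -1.27276451e-05]), 'tool_pos': array([0.19680314, 0.59256493, 0.23003963]), 'tool_rot': array([ 4.98573712e-04,  8.10962550e-01,  5.85097155e-01, -9.01692442e-04]), 'contact_force': array([-0.18737777, -0.63686064,  0.72625406]), 'ft_torque': array([-0.00682193, -0.02227733, -0.0139766 ]), 'gripper_width': 1.0022850112560586}
[('IKError', <class 'plant.IKError'>), ('grip_depth', 0.0187)]
scene [[502.26136357   0.         279.7873578 ]
 [  0.         502.26136357 212.14453123]
 [  0.           0.           1.        ]] [[ 0.50420713 -0.6766468   0.53658577 -0.11263698]
 [-0.86350562 -0.38672394  0.32373235 -0.32472122]
 [-0.01154189 -0.62657298 -0.77927728  0.9466274 ]
 [ 0.          0.          0.          1.        ]]
top [[538.01831493   0.         277.92682549]
 [  0.         538.01831493 213.71418239]
 [  0.           0.           1.        ]] [[-0.01197104 -0.98507291  0.17172084  0.31273434]
 [-0.99978874  0.00892197 -0.01851678  0.05214723]
 [ 0.01670829 -0.17190623 -0.98497161  1.27712746]
 [ 0.          0.          0.          1.        ]]
```

View pics/scene0.png

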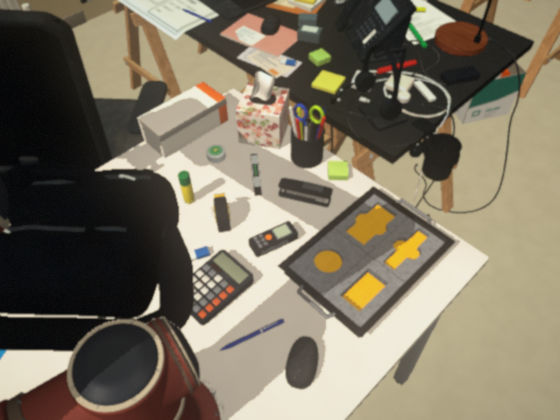

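View pics/top0.png

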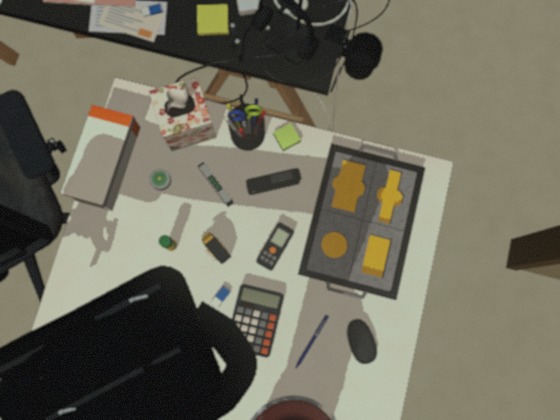

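```bash
cat > h.py <<'E'
import numpy as np, cv2
from plant import state, grab_frame, manip
def pts(f):
    z=f["z_map"]; K=f["K"]; T=f["world_from_camera"]
    v,u=np.mgrid[0:z.shape[0],0:z.shape[1]]
    P=np.stack([(u-K[0,2])/K[0,0]*z,(v-K[1,2])/K[1,1]*z,z],-1)
    W=P@T[:3,:3].T+T[:3,3]; W[z==0]=np.nan
    return W
def ray(f,u,v,h):
    K=f["K"];T=f["world_from_camera"]
    d=T[:3,:3]@np.array([(u-K[0,2])/K[0,0],(v-K[1,2])/K[1,1],1]); o=T[:3,3]
    return o+d*(h-o[2])/d[2]
def proj(f,p):
    T=np.linalg.inv(f["world_from_camera"]); c=T[:3,:3]@np.asarray(p)+T[:3,3]; q=f["K"]@c; return q[:2]/q[2]
E
python3 - <<'E'
from h import *
f=grab_frame("top"); s=grab_frame("scene"); np.savez('f0.npz',**{k+'t':v for k,v in f.items()},**{k+'s':v for k,v in s.items()})
W=pts(f)
print("base",proj(f,[0,0,0]), proj(s,[0,0,0]), "tcp",proj(f,[.197,.593,.23]))
for n,(u,v) in dict(desk=(320,320),round=(160,180),bar=(215,184),stap=(273,181),meter=(276,246),tape=(215,248),glue=(167,242),tr1=(348,185),tr2=(390,195),tr3=(333,245),tr4=(377,255),rim=(318,215),foam=(360,225),tissue=(180,110),cup=(247,130),box=(100,160),calc=(257,320),mouse=(362,340)).items():
    print(n,W[v,u].round(4))
c=f["frame"][130:290,130:440,::-1]
cv2.imwrite("pics/topz.png",cv2.resize(c,None,fx=2.58,fy=2.58,interpolation=cv2.INTER_CUBIC))
c=s["frame"][130:340,170:470,::-1]
cv2.imwrite("pics/scz.png",cv2.resize(c,None,fx=2.6,fy=2.6,interpolation=cv2.INTER_CUBIC))
E
```

```text
base [293.34661221 449.04067988] [161.52393631 429.75277049] tcp [-21.21869683 374.25443484]
desk [ 0.2829 -0.0668  0.002 ]
round [0.6141 0.3075 0.0288]
bar [0.6027 0.177  0.0314]
stap [0.6063 0.0396 0.0423]
meter [0.4536 0.0341 0.0321]
tape [0.4465 0.1722 0.0673]
glue [0.4583 0.2758 0.091 ]
tr1 [ 0.6013 -0.1412  0.0156]
tr2 [ 0.5758 -0.2414  0.0161]
tr3 [ 0.4562 -0.1004  0.0183]
tr4 [ 0.4317 -0.2037  0.0165]
rim [ 0.5252 -0.0651  0.036 ]
foam [ 0.5015 -0.1639  0.0299]
tissue [0.755  0.2488 0.1164]
cup [0.736  0.101  0.0306]
box [0.6511 0.4364 0.0754]
calc [0.2852 0.0793 0.0242]
mouse [ 0.2383 -0.1572  0.037 ]
```

View pics/topz.png

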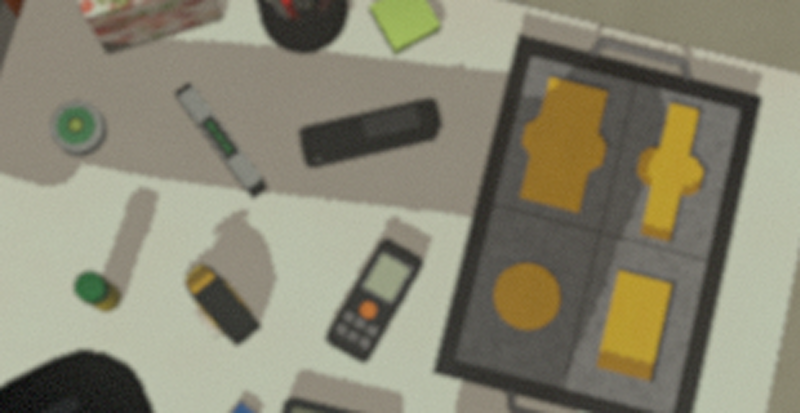

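View pics/scz.png

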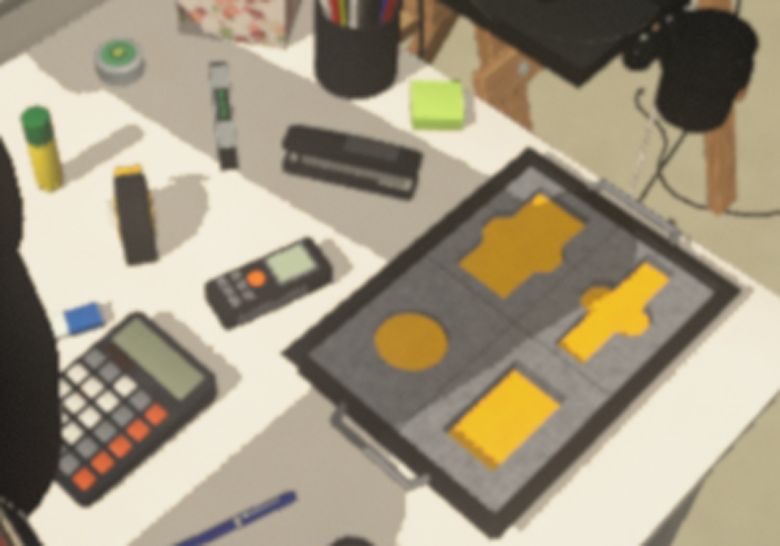

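```bash
python3 - <<'E'
from h import *
D=np.load('f0.npz')
for c in 'ts':
    f={k:D[k+c] for k in("frame","z_map","K","world_from_camera")}
    W=pts(f)
    m=(np.abs(W[...,0]-.28)<.02)&(np.abs(W[...,1]+.05)<.03); print(c,"desk",np.nanmedian(W[m][:,2]),np.nanstd(W[m][:,2]))
    seeds=dict(tape=(.4465,.172,.05,.09,.06),meter=(.4536,.034,.024,.045,.08),bar=(.6027,.177,.024,.045,.08),round=(.614,.3075,.016,.04,.04),stap=(.606,.04,.03,.06,.09),glue=(.458,.276,.07,.11,.04))
    for n,(x,y,z0,z1,r) in seeds.items():
        m=(np.hypot(W[...,0]-x,W[...,1]-y)<r)&(W[...,2]>z0)&(W[...,2]<z1)
        P=W[m]; rc=cv2.minAreaRect((P[:,:2]*1000).astype(np.float32))
        mu=P.mean(0); w,v=np.linalg.eigh(np.cov(P[:,:2].T)); 
        print(c,n,m.sum(),"z",np.percentile(P[:,2],[5,50,95]).round(4),"mean",mu.round(4),"pca yaw",np.degrees(np.arctan2(v[1,1],v[0,1])).round(1),np.sqrt(w*12).round(4),"rect",np.round(rc[0],1),np.round(rc[1],1),round(rc[2],1))
    hsv=cv2.cvtColor(f["frame"],cv2.COLOR_RGB2HSV)
    y=((hsv[...,0]>15)&(hsv[...,0]<32)&(hsv[...,1]>150)&(hsv[...,2]>80)).astype(np.uint8)
    y=cv2.morphologyEx(y,cv2.MORPH_OPEN,np.ones((3,3)))
    cs,_=cv2.findContours(y,cv2.RETR_EXTERNAL,cv2.CHAIN_APPROX_NONE)
    for q in cs:
        if cv2.contourArea(q)<150: continue
        m=np.zeros(y.shape,np.uint8); cv2.drawContours(m,[q],-1,1,-1)
        P=W[m>0]; P=P[(P[:,0]>.3)]
        if len(P)<50: continue
        mu=np.nanmedian(P,0); rc=cv2.minAreaRect((P[:,:2]*1000).astype(np.float32))
        print(c,"yellow",mu.round(4),np.round(rc[0],1),np.round(rc[1],1),round(rc[2],1))
E
```

```text
t desk 0.0015101439494991098 0.004537415169502233
t tape 380 z [0.0524 0.0632 0.0709] mean [0.4519 0.1759 0.0627] pca yaw -140.2 [0.0308 0.0612] rect [451.4 176.8] [67.4 35.2] 45.0
t meter 1052 z [0.0251 0.0295 0.0354] mean [0.4509 0.024  0.0298] pca yaw 103.1 [0.0946 0.1168] rect [444.2  12.1] [112.1 110.3] 66.4
t bar 412 z [0.0265 0.0309 0.0382] mean [0.6049 0.1724 0.0313] pca yaw 47.1 [0.0527 0.1259] rect [622.4 153.6] [122.8  78.1] 36.1
t round 339 z [0.0184 0.0232 0.028 ] mean [0.6189 0.3109 0.0233] pca yaw 46.1 [0.0431 0.0436] rect [619.9 311.9] [50.2 47. ] 74.3
t stap 738 z [0.0372 0.0436 0.0492] mean [0.6102 0.0403 0.0434] pca yaw 102.7 [0.0323 0.1284] rect [612.   40.2] [ 34.5 129.6] 13.0
t glue 145 z [0.0761 0.0945 0.0988] mean [0.4605 0.2808 0.0924] pca yaw 56.2 [0.0243 0.0257] rect [461.2 282.2] [25.4 26.3] 1.6
t yellow [ 0.4317 -0.2016  0.0118] [ 431.5 -201.3] [48.9 90.1] 74.4
t yellow [ 0.4579 -0.1024  0.0211] [ 458.4 -102.4] [57.2 57.2] 89.3
t yellow [ 0.5735 -0.2396  0.017 ] [ 574.  -240.1] [124.   56.1] 1.8
t yellow [ 0.5999 -0.1415  0.018 ] [ 599.7 -141.4] [ 73.5 11
[... 493 characters left out ...]
] mean [0.6146 0.3088 0.0225] pca yaw -136.6 [0.0436 0.0444] rect [617.9 311.3] [50.9 48.9] 42.9
s stap 627 z [0.0342 0.042  0.0475] mean [0.6053 0.0364 0.0416] pca yaw 102.4 [0.0311 0.1289] rect [609.   39.1] [ 35.8 130.1] 12.0
s glue 158 z [0.0716 0.0912 0.0969] mean [0.4558 0.2779 0.0875] pca yaw 133.9 [0.0243 0.0251] rect [458.6 280.3] [27.1 26.9] 11.7
s yellow [ 0.4346 -0.197   0.0106] [ 435.9 -196.9] [48.2 85.3] 74.3
s yellow [ 0.459  -0.1008  0.0199] [ 459.8 -100.6] [54.8 57.5] 30.2
s yellow [ 0.5758 -0.2362  0.0156] [ 576.  -236.9] [ 56.6 121.5] 57.6
s yellow [ 0.602  -0.1387  0.0165] [ 603.2 -139. ] [ 73.  115.5] 74.0
s yellow [1.0271 0.1863 0.0215] [1041.7  190.3] [106.1  80.3] 6.6
```

```bash
python3 - <<'E'
from h import *
D=np.load('f0.npz')
ims=[]
for c,(u0,u1,v0,v1) in (('t',(185,245,220,275)),('s',(195,255,180,240))):
    f={k:D[k+c] for k in("frame","z_map","K","world_from_camera")}
    W=pts(f)
    ims.append(cv2.resize(f["frame"][v0:v1,u0:u1,::-1],(400,400),interpolation=cv2.INTER_NEAREST))
    seeds=dict(tape=(.448,.174,.012,.09,.07),meter=(.4536,.034,.018,.05,.11),bar=(.6027,.177,.018,.05,.11),round=(.619,.311,.01,.05,.05))
    for n,(x,y,z0,z1,r) in seeds.items():
        m=((np.hypot(W[...,0]-x,W[...,1]-y)<r)&(W[...,2]>z0)&(W[...,2]<z1)).astype(np.uint8)
        k,L,S,C=cv2.connectedComponentsWithStats(m)
        u,v=proj(f,[x,y,.03]); i=L[int(v),int(u)]; 
        if i==0: i=1+np.argmax(S[1:,4])
        P=W[L==i]; rc=cv2.minAreaRect((P[:,:2]*1000).astype(np.float32))
        mu=P.mean(0); w,vv=np.linalg.eigh(np.cov(P[:,:2].T)); 
        print(c,n,len(P),"z",np.percentile(P[:,2],[5,50,95]).round(4),"mean",mu.round(4),"yaw",np.degrees(np.arctan2(vv[1,1],vv[0,1])).round(1),np.sqrt(w*12).round(4),"rect",np.round(rc[0],1),np.round(rc[1],1),round(rc[2],1))
        if n=='tape':
            a=np.radians(40); e=np.array([np.cos(a),np.sin(a)]); q=np.array([-e[1],e[0]])
            for lo,hi in((.012,.03),(.03,.045),(.045,.06),(.06,.066),(.066,.08)):
                Q=P[(P[:,2]>lo)&(P[:,2]<hi)][:,:2]-[.448,.174]
                s,t=Q@e*1000,Q@q*1000
                print(lo,len(Q),"long",np.percentile(s,[2,98]).round(1),"thick",np.percentile(t,[2,98]).round(1))
cv2.imwrite("pics/tz.png",np.hstack(ims))
E
```

```text
t tape 494 z [0.0385 0.0617 0.0705] mean [0.4479 0.174  0.0579] yaw -140.7 [0.0358 0.0673] rect [453.9 180.5] [80.6 40.6] 38.3
0.012 14 long [-31.5  29.2] thick [-12.2  13. ]
0.03 37 long [-31.5  33.4] thick [-18.5  21.1]
0.045 157 long [-30.1  35.1] thick [-17.5  21.1]
0.06 187 long [-17.9  36.1] thick [-15.4  13.3]
0.066 99 long [-11.9  31.1] thick [-12.7  11.9]
t meter 901 z [0.0233 0.0285 0.0329] mean [0.4551 0.038  0.0284] yaw 149.3 [0.0452 0.1087] rect [456.3  37.8] [ 46.1 110.3] 59.2
t bar 395 z [0.0254 0.0306 0.0346] mean [0.6047 0.1778 0.0304] yaw -143.5 [0.0186 0.1213] rect [605.6 178.4] [120.6  18.6] 36.4
t round 353 z [0.0171 0.0231 0.028 ] mean [0.6184 0.3104 0.0229] yaw 47.1 [0.0434 0.0445] rect [619.5 312. ] [50.1 47.6] 73.1
s tape 512 z [0.0185 0.0538 0.0677] mean [0.4382 0.1664 0.0506] yaw -137.7 [0.035  0.0631] rect [444.3 174.5] [67.4 40.8] 41.8
0.012 64 long [-35.2 -14.8] thick [-15.8  13.6]
0.03 85 long [-34.3  -1.5] thick [-17.2  21.9]
0.045 161 long [-32.5  16.8] thick [-16.5  21.5]
0.06 153 long [-19.7  23.4] thick [-14.   14.1]
0.066 49 long [-11.2  26.1] thick [-11.6  12.5]
s meter 827 z [0.0215 0.0276 0.0312] mean [0.4496 0.0354 0.0272] yaw 148.5 [0.0454 0.1089] rect [453.2  36.7] [ 46.1 110.5] 59.4
s bar 279 z [0.022  0.0299 0.0334] mean [0.5981 0.174  0.0294] yaw -143.4 [0.0185 0.1274] rect [604.  178.2] [126.5  18.6] 36.3
s round 248 z [0.0124 0.0222 0.0266] mean [0.6134 0.3076 0.0214] yaw 51.9 [0.0445 0.0452] rect [617.4 311.2] [52.9 47.6] 35.9
```

View pics/tz.png

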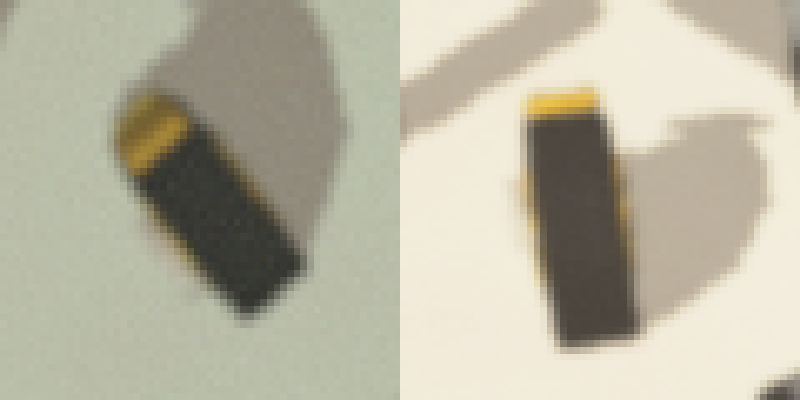

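Emit:
carry_out --moves '[[[0,0,-1,0,0,0,0.6],[0,0,-1,0,0,0,0.6],[0,0,-1,0,0,0,0.6],[0,0,-1,0,0,0,0.6],[0,0,-1,0,0,0,0.6],[0,0,-1,0,0,0,0.6],[0,0,-1,0,0,0,0.6],[0,0,-1,0,0,0,0.6]]]'

```text
time: 0.87
tool_pos: [0.197, 0.5929, 0.2309]
tool_rot: [0.0, 0.56, 0.828, -0.0]
contact_force: [-1.1, -0.1, -0.5]
gripper_width: 0.803
```

Emit:
carry_out --moves '[[[0,0,-1,0,0,0,0.6],[0,0,-1,0,0,0,0.6],[0,0,-1,0,0,0,0.6],[0,0,-0.7,0,0,0,0.6],[0,0,0,-0.9,-0.14,0,0.6],[0,0,0,-0.9,-0.14,0,0.6],[0,0,0,-0.9,-0.14,0,0.6],[0,0,0,-0.9,-0.14,0,0.6]]]'

```text
time: 1.53
tool_pos: [0.273, 0.4672, 0.2309]
tool_rot: [0.0, 0.421, 0.907, -0.0]
contact_force: [0.9, 0.2, -0.5]
gripper_width: 0.8
```

```bash
cat > go.py <<'E'
import sys, numpy as np
from plant import state
from scipy.spatial.transform import Rotation as R
# usage: go.py x y z yawdeg   (prints remaining in tool units, translation expressed in target yaw axes and in current axes)
s=state(); p=s["tool_pos"]; w,x,y,z=s["tool_rot"]; M=R.from_quat([x,y,z,w]).as_matrix()
yaw=np.degrees(np.arctan2(M[1,0],M[0,0])); print("t %.2f"%s["time"],"pos",p.round(4),"yaw %.2f"%yaw,"tilt",(M[:2,2]*57.3).round(2),"F",s["contact_force"].round(1),"w %.1fmm"%(85*s["gripper_width"]),"j6 %.2f"%s["joint_pos"][5])
if len(sys.argv)>4:
    t=np.array([float(a) for a in sys.argv[1:4]]); ty=float(sys.argv[4]); d=(t-p)/.04
    dy=(ty-yaw+180)%360-180; print("turn z units %.2f"%(-dy/5))
    for nm,a in(("cur",yaw),("tgt",ty)):
        c,sn=np.cos(np.radians(a)),np.sin(np.radians(a)); print(nm,"shift units x %.3f y %.3f z %.3f"%(c*d[0]+sn*d[1],sn*d[0]-c*d[1],-d[2]))
E
python3 go.py .4495 .1746 .1 130
```

```text
t 1.53 pos [0.273  0.4672 0.2309] yaw 130.18 tilt [-0.01 -0.03] F [ 0.9  0.2 -0.5] w 68.0mm j6 -1.37
turn z units 0.04
cur shift units x -8.435 y -1.348 z 3.274
tgt shift units x -8.440 y -1.322 z 3.274
```

Emit:
carry_out --moves '[[[0,0,0,-0.95,-0.16,0.2,0.6],[0,0,0,-0.95,-0.16,0.2,0.6],[0,0,0,-0.95,-0.16,0.2,0.6],[0,0,0,-0.95,-0.16,0.2,0.6],[0,0,0,-0.95,-0.16,0.2,0.6],[0,0,0,-0.95,-0.16,0.2,0.6],[0,0,0,-0.95,-0.16,0.2,0.6],[0,0,0,-0.95,-0.16,0.2,0.6]]]'

```text
time: 2.2
tool_pos: [0.4299, 0.2013, 0.167]
tool_rot: [0.0, 0.422, 0.907, 0.0]
contact_force: [1.8, 1.0, -0.4]
gripper_width: 0.799
```

Emit:
carry_out --moves '[[[0,0,0,-0.84,-0.05,0.2,0.6],[0,0,0.04,0,0,0.5,0.6],[0,0,0,0,0,0.5,0.6],[0,0,0,0,0,0.5,0.6],[0,0,0,0,0,0.3,0.6],[0,0,0,0,0,0,0.6]]]'

```text
time: 2.7
tool_pos: [0.4471, 0.1755, 0.0839]
tool_rot: [-0.003, 0.423, 0.906, -0.002]
contact_force: [-0.2, 0.8, -0.7]
gripper_width: 0.798
```

```bash
python3 go.py .4495 .1746 .028 130; cat > snap.py <<'E'
import sys
from h import *
n,out=sys.argv[1:3]; u0,u1,v0,v1=map(int,sys.argv[3:7])
f=grab_frame(n); c=f["frame"][v0:v1,u0:u1,::-1]; k=min(780/(u1-u0),590/(v1-v0))
cv2.imwrite(f"pics/{out}.png",cv2.resize(c,None,fx=k,fy=k,interpolation=cv2.INTER_CUBIC)); np.savez(f"{out}.npz",**f)
E
python3 snap.py scene s1 130 290 100 260; python3 snap.py top t1 130 300 170 330
```

```text
t 2.70 pos [0.4471 0.1755 0.0839] yaw 129.91 tilt [-0.36 -0.08] F [-0.2  0.8 -0.7] w 67.8mm j6 -2.05
turn z units -0.02
cur shift units x -0.054 y 0.031 z 1.398
tgt shift units x -0.054 y 0.031 z 1.398
```

View pics/s1.png

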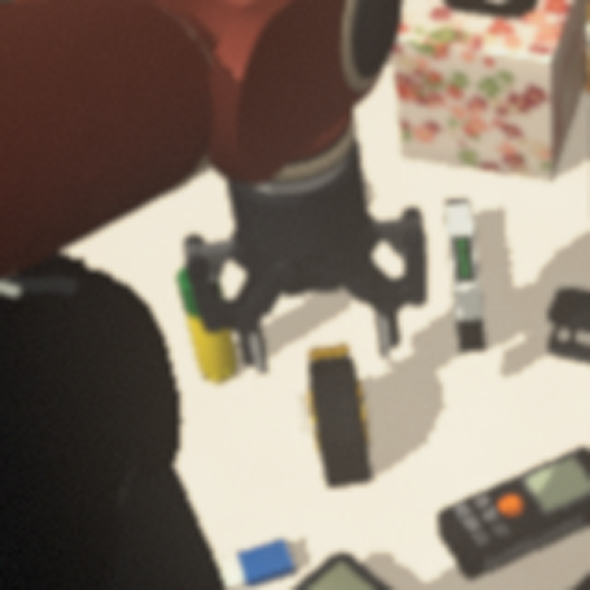

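View pics/t1.png

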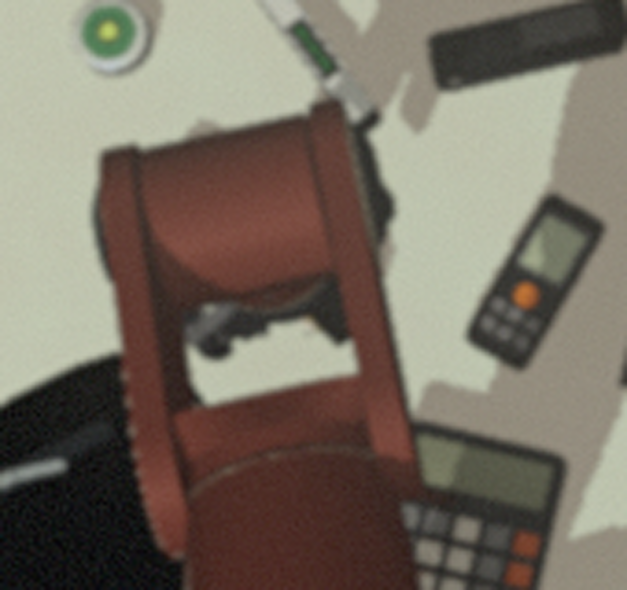

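```bash
python3 - <<'E'
from h import *
f=np.load('s1.npz'); a=np.radians(130); q=np.array([np.cos(a),np.sin(a),0]); p=np.array([.4471,.1755,.0839])
z=lambda w:((proj(f,w)-[130,100])*590/160).round(0)
for d in (-.034,0,.034): print("tip",d,z(p+q*d+[0,0,.006]))
for h in (.065,.03): print("tape mid",h,z([.4495,.1746,h]), [z(np.array([.4495,.1746,h])+q*d) for d in(-.015,.015)])
e=np.array([q[1],-q[0],0])
for s in (-.035,.035):print("ends",s,z(np.array([.4495,.1746,.0])+e*s),z(np.array([.4495,.1746,.065])+e*s))
E
```

```text
tip -0.034 [379. 348.]
tip 0 [323. 356.]
tip 0.034 [267. 363.]
tape mid 0.065 [331. 380.] [array([355., 376.]), array([307., 383.])]
tape mid 0.03 [337. 415.] [array([360., 412.]), array([313., 418.])]
ends -0.035 [347. 487.] [336. 423.]
ends 0.035 [336. 403.] [326. 338.]
```

Emit:
carry_out --moves '[[[0,0,0,-0.08,0.03,0.4,0.6],[0,0,0,0,0,0.4,0.6],[0,0,0,0,0,0.4,0.6],[0,0,0,0,0,0.2,0.6],[0,0,0,0,0,0,0.6],[0,0,0,0,0,0,-0.3],[0,0,0,0,0,0,-1],[0,0,0,0,0,0,-1]]]'

```text
time: 3.47
tool_pos: [0.4537, 0.1748, 0.0329]
tool_rot: [0.001, 0.423, 0.906, 0.001]
contact_force: [-2.0, 1.7, 1.6]
gripper_width: 0.383
```

Emit:
carry_out --moves '[[[0,0,0,0,0,0,-1],[0,0,0,0,0,0,-1],[0,0,0,0,0,0,-1],[0,0,0,0,0,0,-1],[0,0,0,0,0,0,-1]]]'

```text
time: 3.88
tool_pos: [0.4538, 0.1749, 0.0329]
tool_rot: [0.001, 0.423, 0.906, 0.001]
contact_force: [-2.0, 0.8, 6.2]
gripper_width: 0.342
```

```bash
python3 go.py .424 -.2001 .12 74.6;python3 snap.py scene s2 130 290 100 260
```

```text
t 3.88 pos [0.4538 0.1749 0.0329] yaw 129.92 tilt [0.14 0.05] F [-2.   0.8  6.2] w 29.0mm j6 -2.05
turn z units 11.06
cur shift units x -6.713 y -6.586 z -2.176
tgt shift units x -9.236 y 1.772 z -2.176
```

View pics/s2.png

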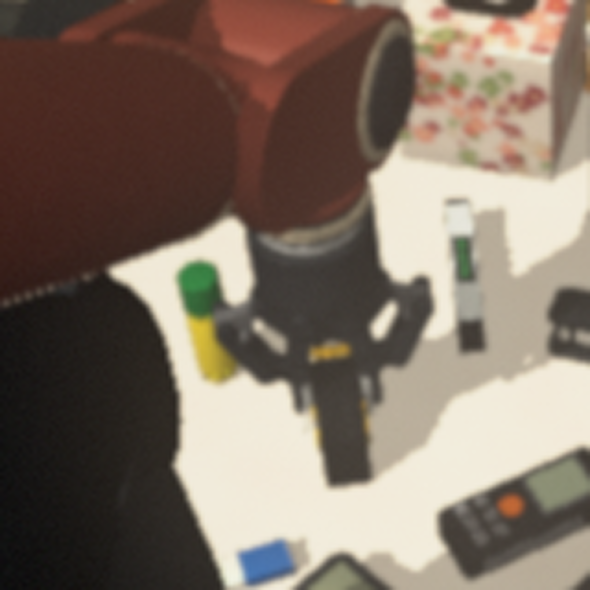

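Emit:
carry_out --moves '[[[0,0,0,0,0,-0.2,-1],[0,0,0,0,0,-0.4,-1],[0,0,0,0,0,-0.6,-1],[0,0,0,0,0,-0.6,-1],[0,0,1,0,0,-0.4,-1],[0,0,1,0,0,0,-1],[0,0,1,0,0,0,-1],[0,0,1,0,0,0,-1]]]'

```text
time: 4.6
tool_pos: [0.4521, 0.1742, 0.1194]
tool_rot: [0.0, 0.576, 0.818, -0.0]
contact_force: [-0.2, 0.9, -3.1]
gripper_width: 0.339
```

Emit:
carry_out --moves '[[[0,0,1,0,0,0,-1],[0,0,1,0,0,0,-1],[0,0,1,0,0,0,-1],[0,0,1,0,0,0,-1],[0,0,1,0,0,0,-1],[0,0,1,0,0,0,-1],[0,0,1,0,0,0,-1],[0,0,0.06,0,0,0,-1]]]'

```text
time: 5.27
tool_pos: [0.4519, 0.1742, 0.1188]
tool_rot: [-0.0, 0.796, 0.605, -0.001]
contact_force: [0.3, 0.1, -1.6]
gripper_width: 0.339
```

Emit:
carry_out --moves '[[[0,0,0,-0.5,0.1,0,-1],[0,0,0,-0.9,0.17,0,-1],[0,0,0,-0.9,0.17,0,-1],[0,0,0,-0.9,0.17,0,-1],[0,0,0,-0.9,0.17,0,-1],[0,0,0,-0.9,0.17,0,-1],[0,0,0,-0.9,0.17,0,-1],[0,0,0,-0.9,0.17,0,-1]]]'

```text
time: 5.93
tool_pos: [0.4293, -0.1031, 0.1192]
tool_rot: [0.0, 0.795, 0.607, -0.0]
contact_force: [0.7, -0.0, -2.4]
gripper_width: 0.339
```

Emit:
carry_out --moves '[[[0,0,0,-0.9,0.17,0,-1],[0,0,0,-0.8,0.17,0,-1],[0,0,0,-0.4,0.12,0,-1],[0,0,0,-0.24,0.13,0,-1],[0,0,0,0,0,0,-1],[0,0,0,0,0,0,-1],[0,0,0,0,0,0,-1]]]'

```text
time: 6.52
tool_pos: [0.428, -0.1968, 0.1189]
tool_rot: [-0.001, 0.795, 0.607, 0.0]
contact_force: [0.5, -0.3, -2.9]
gripper_width: 0.34
```

```bash
python3 go.py .4274 -.201 .07 74.6;python3 snap.py scene s3 260 480 150 340
```

```text
t 6.52 pos [ 0.428  -0.1968  0.1189] yaw 74.72 tilt [-0.04  0.06] F [ 0.5 -0.3 -2.9] w 28.9mm j6 -1.89
turn z units 0.02
cur shift units x -0.104 y 0.013 z 1.222
tgt shift units x -0.104 y 0.013 z 1.222
```

View pics/s3.png

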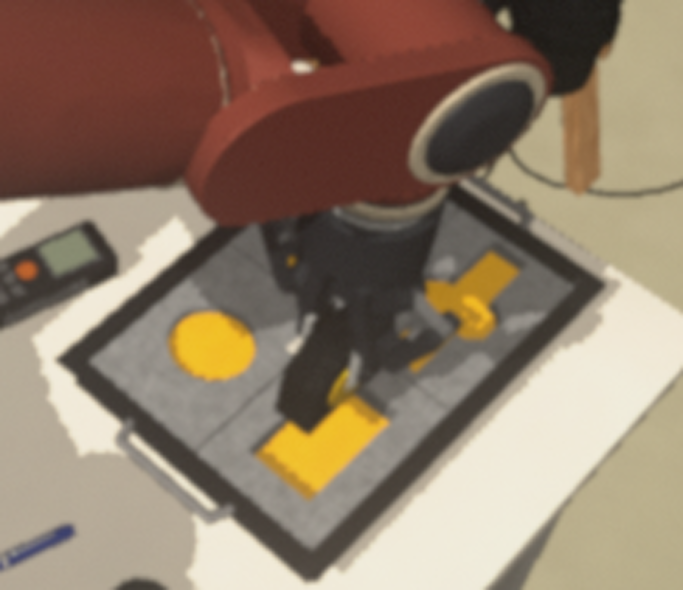

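Emit:
carry_out --moves '[[[0,0,0,-0.1,0.01,0.4,-1],[0,0,0,0,0,0.4,-1],[0,0,0,0,0,0.3,-1],[0,0,0,0,0,0.1,-1],[0,0,0,0,0,0,-1],[0,0,0,0,0,0,-1],[0,0,0,0,0,0,-1],[0,0,0,0,0,0,-1]]]'

```text
time: 7.23
tool_pos: [0.4282, -0.2024, 0.0724]
tool_rot: [0.001, 0.795, 0.606, 0.0]
contact_force: [-0.2, -1.3, -2.0]
gripper_width: 0.34
```

```bash
python3 go.py .4274 -.201 .044 74.6;python3 snap.py scene s4 300 440 210 330; python3 snap.py top t4 330 430 210 300
```

```text
t 7.23 pos [ 0.4282 -0.2024  0.0724] yaw 74.64 tilt [ 0.1  -0.07] F [-0.2 -1.3 -2. ] w 28.9mm j6 -1.90
turn z units 0.01
cur shift units x 0.027 y -0.028 z 0.711
tgt shift units x 0.027 y -0.028 z 0.711
```

View pics/s4.png

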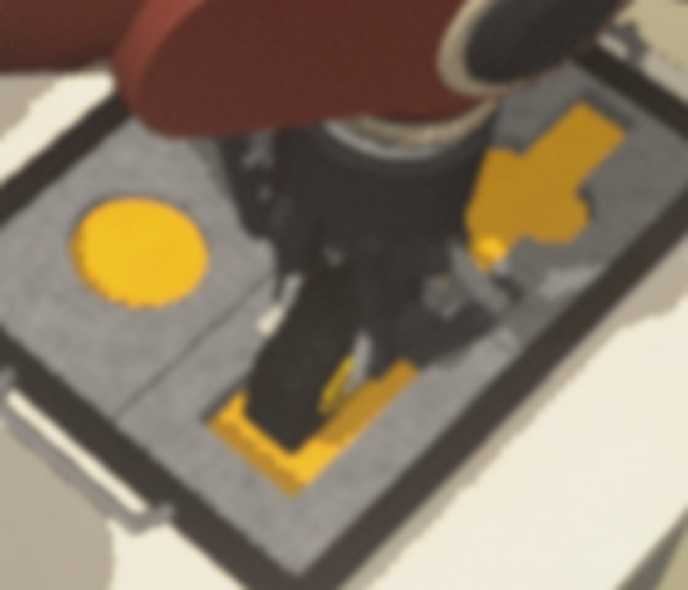

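View pics/t4.png

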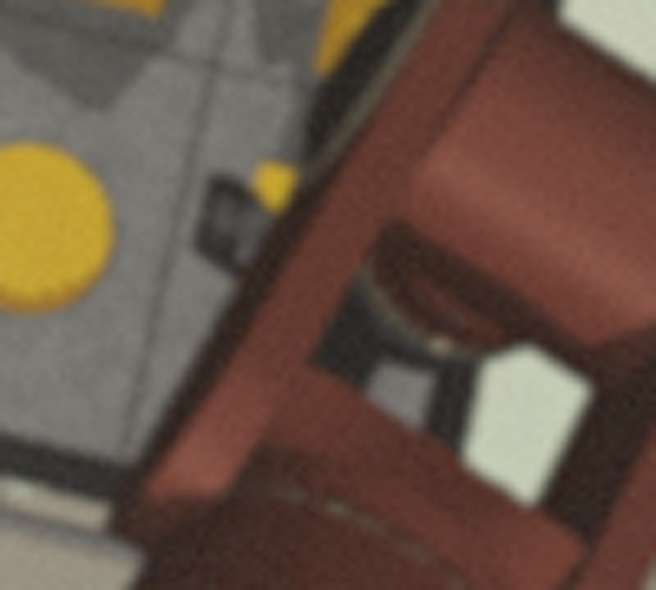

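```bash
python3 - <<'E'
from h import *
f=np.load('s4.npz'); c=np.array([.43065,-.1988]); a=np.radians(-15.4); R=np.array([[np.cos(a),np.sin(a)],[-np.sin(a),np.cos(a)]])
for n,u,v,h in (("tapeL",248,415,.0395),("tapeR",295,450,.0395),("pockL",208,420,.029),("pockR",298,495,.029),("pockFarR",418,370,.029)):
    p=ray(f,u/4.914+300,v/4.914+210,h); print(n,p.round(4),"foam xy mm",(R@(p[:2]-c)*1000).round(1))
E
```

```text
tapeL [ 0.3973 -0.1822  0.0395] foam xy mm [-36.6   7.2]
tapeR [ 0.3921 -0.2059  0.0395] foam xy mm [-35.3 -17.1]
pockL [ 0.3926 -0.167   0.029 ] foam xy mm [-45.1  20.6]
pockR [ 0.3795 -0.2143  0.029 ] foam xy mm [-45.2 -28.5]
pockFarR [ 0.4589 -0.2339  0.029 ] foam xy mm [ 36.6 -26.3]
```

Emit:
carry_out --moves '[[[0,0,0,0.02,-0.09,0,-1],[0,0,0,0,0,0.2,-1],[0,0,0,0,0,0.2,-1],[0,0,0,0,0,0.15,-1],[0,0,0,0,0,0.05,-1],[0,0,0,0,0,0.03,-1],[0,0,0,0,0,0,-1],[0,0,0,0,0,0,-1]]]'

```text
time: 8.0
tool_pos: [0.4243, -0.2004, 0.0461]
tool_rot: [0.0, 0.795, 0.606, -0.0]
contact_force: [-0.2, 0.1, -3.1]
gripper_width: 0.339
```

```bash
python3 go.py .425 -.2005 .044 74.6;python3 snap.py scene s5 300 440 210 330
```

```text
t 8.00 pos [ 0.4243 -0.2004  0.0461] yaw 74.62 tilt [ 0. -0.] F [-0.2  0.1 -3.1] w 28.8mm j6 -1.90
turn z units 0.00
cur shift units x 0.002 y 0.018 z 0.053
tgt shift units x 0.002 y 0.018 z 0.053
```

View pics/s5.png

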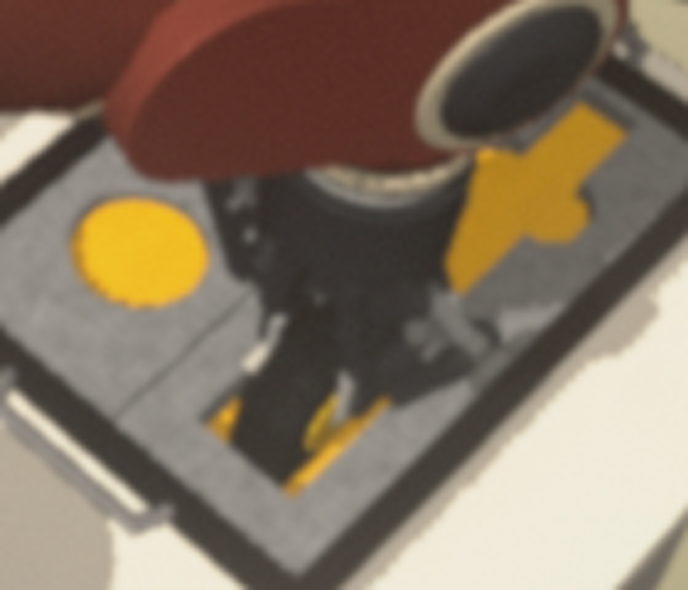

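Emit:
carry_out --moves '[[[0,0,0,0,0,0.02,-1],[0,0,0,0,0,0.02,-1],[0,0,0,0,0,0.01,-1],[0,0,0,0,0,0.01,-1],[0,0,0,0,0,0,-1],[0,0,0,0,0,0,-1]]]'

```text
time: 8.55
tool_pos: [0.4243, -0.2003, 0.044]
tool_rot: [0.0, 0.795, 0.606, 0.0]
contact_force: [-1.1, 0.5, -0.8]
gripper_width: 0.338
```

```bash
python3 go.py
```

```text
t 8.55 pos [ 0.4243 -0.2003  0.044 ] yaw 74.62 tilt [ 0.01 -0.01] F [-1.1  0.5 -0.8] w 28.7mm j6 -1.90
```

Emit:
carry_out --moves '[[[0,0,0,0,0,0.01,-1],[0,0,0,0,0,0.01,-1],[0,0,0,0,0,0,-1],[0,0,0,0,0,0,-1]]]'

```text
time: 8.88
tool_pos: [0.4244, -0.2004, 0.044]
tool_rot: [-0.0, 0.795, 0.606, -0.0]
contact_force: [-4.0, 2.6, 7.5]
gripper_width: 0.34
```

```bash
python3 go.py
```

```text
t 8.88 pos [ 0.4244 -0.2004  0.044 ] yaw 74.62 tilt [-0.01  0.01] F [-4.   2.6  7.5] w 28.9mm j6 -1.90
```

Emit:
carry_out --moves '[[[0,0,0,0,0,0,0],[0,0,0,0,0,0,0.3],[0,0,0,0,0,0,0.3],[0,0,0,0,0,0,0.3],[0,0,0,0,0,-0.3,0.3],[0,0,0,0,0,-0.6,0.3],[0,0,0,0,0,-0.9,0.4],[0,0,0,0,0,-0.9,0.5]]]'

```text
time: 9.55
tool_pos: [0.4232, -0.1996, 0.1508]
tool_rot: [-0.001, 0.795, 0.606, -0.0]
contact_force: [1.0, -1.8, -0.3]
gripper_width: 0.749
```

```bash
python3 go.py .4548 .0373 .1 59.3
```

```text
t 9.55 pos [ 0.4232 -0.1996  0.1508] yaw 74.62 tilt [-0.15  0.1 ] F [ 1.  -1.8 -0.3] w 63.7mm j6 -1.90
turn z units 3.06
cur shift units x 5.920 y -0.809 z 1.269
tgt shift units x 5.496 y -2.344 z 1.269
```

Emit:
carry_out --moves '[[[0,0,1,0,0,0,0.6],[0,0,1,0,0,0,0.6],[0,0,1,0,0,0,0.6],[0,0,0.06,0.5,-0.2,0,0.6],[0,0,0,0.8,-0.35,0,0.6],[0,0,0,0.8,-0.35,0,0.6],[0,0,0,0.8,-0.35,0,0.6],[0,0,0,0.8,-0.35,0,0.6]]]'

```text
time: 10.22
tool_pos: [0.4445, -0.0389, 0.1509]
tool_rot: [0.0, 0.869, 0.494, 0.0]
contact_force: [1.0, 0.0, -0.2]
gripper_width: 0.801
```

Emit:
carry_out --moves '[[[0,0,0,0.8,-0.34,0.3,0.6],[0,0,0,0.7,-0.3,0.4,0.6],[0,0,0,0.3,-0.1,0.4,0.6],[0,0,0,0,0,0.4,0.6],[0,0,0,0,0,0.2,0.6],[0,0,0,0,0,0,0.6],[0,0,0,0,0,0,0.6],[0,0,0,0,0,0,0.6]]]'

```text
time: 10.88
tool_pos: [0.4566, 0.0361, 0.0839]
tool_rot: [0.0, 0.869, 0.494, 0.001]
contact_force: [0.6, 1.3, -0.3]
gripper_width: 0.799
```

```bash
python3 go.py .4548 .0373 .012 59.3;python3 snap.py scene s6 220 440 170 340; python3 snap.py top t6 200 400 160 310
```

```text
t 10.88 pos [0.4566 0.0361 0.0839] yaw 59.26 tilt [ 0.1  -0.01] F [ 0.6  1.3 -0.3] w 67.9mm j6 -1.12
turn z units -0.01
cur shift units x 0.002 y -0.053 z 1.798
tgt shift units x 0.002 y -0.053 z 1.798
```

View pics/s6.png

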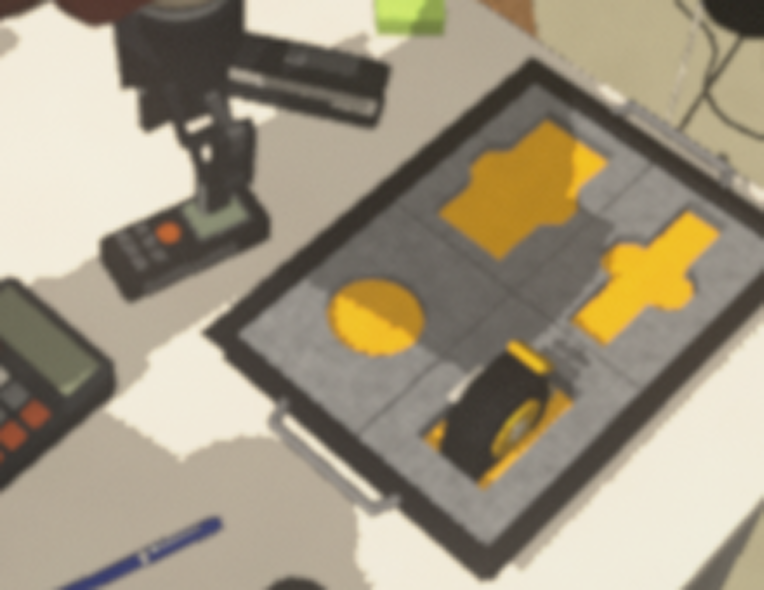

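View pics/t6.png

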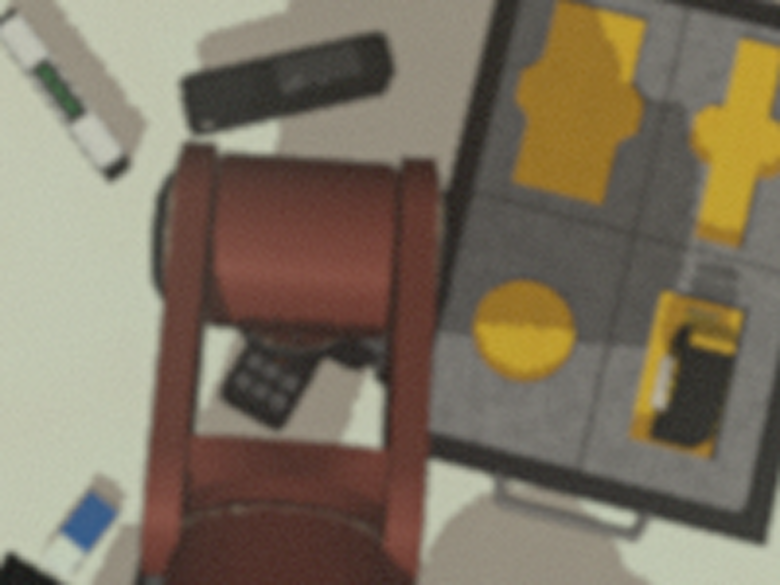

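Emit:
carry_out --moves '[[[0,0,0,0,-0.04,0.4,0.6],[0,0,0,0,0,0.4,0.6],[0,0,0,0,0,0.4,0.6],[0,0,0,0,0,0.3,0.6],[0,0,0,0,0,0.15,0.6],[0,0,0,0,0,0.08,0.6],[0,0,0,0,0,0,0.6],[0,0,0,0,0,0,0.6]]]'

```text
time: 11.65
tool_pos: [0.4552, 0.0373, 0.0146]
tool_rot: [0.0, 0.869, 0.495, 0.001]
contact_force: [0.8, 0.4, -0.6]
gripper_width: 0.801
```

```bash
python3 go.py .4548 .0373 .012 59.3;python3 snap.py scene s7 220 320 170 250
```

```text
t 11.65 pos [0.4552 0.0373 0.0146] yaw 59.31 tilt [ 0.08 -0.01] F [ 0.8  0.4 -0.6] w 68.1mm j6 -1.12
turn z units 0.00
cur shift units x -0.006 y -0.008 z 0.065
tgt shift units x -0.006 y -0.008 z 0.065
```

View pics/s7.png

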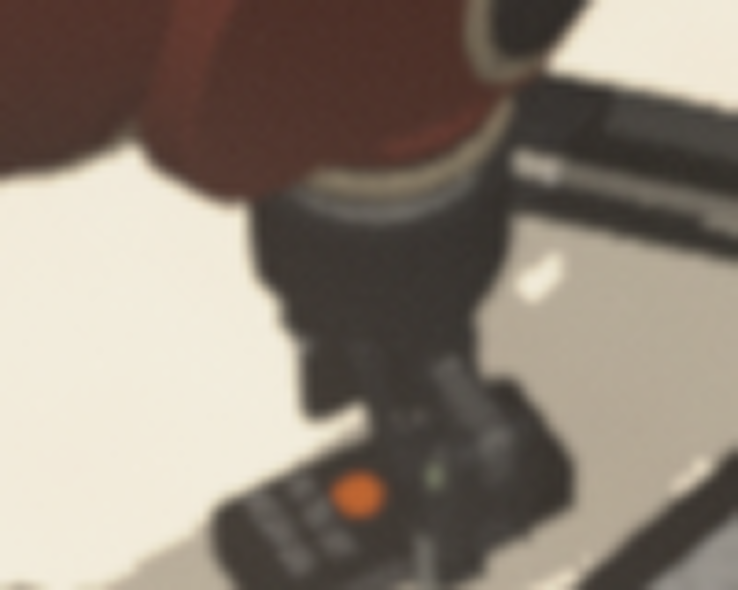

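Emit:
carry_out --moves '[[[0,0,0,0,0,0.05,0.4],[0,0,0,0,0,0,0.2],[0,0,0,0,0,0,0.1],[0,0,0,0,0,0,-1],[0,0,0,0,0,0,-1],[0,0,0,0,0,0,-1],[0,0,0,0,0,0,-1],[0,0,0,0,0,0,-1]]]'

```text
time: 12.37
tool_pos: [0.455, 0.0375, 0.0124]
tool_rot: [0.0, 0.869, 0.495, 0.0]
contact_force: [-0.6, 1.2, 5.2]
gripper_width: 0.51
```

```bash
python3 go.py .5985 -.1403 .1 74.6
```

```text
t 12.37 pos [0.455  0.0375 0.0124] yaw 59.33 tilt [ 0.06 -0.01] F [-0.6  1.2  5.2] w 43.3mm j6 -1.12
turn z units -3.05
cur shift units x -1.993 y 5.353 z -2.190
tgt shift units x -3.332 y 4.639 z -2.190
```

Emit:
carry_out --moves '[[[0,0,0,0,0,-0.2,-1],[0,0,0,0,0,-0.5,-1],[0,0,0,0,0,-0.6,-1],[0,0,-0.5,0,0,-0.6,-1],[0,0,-0.9,0,0,-0.4,-1],[0,0,-0.9,0,0,-0.2,-1],[0,0,-0.75,0,0,0,-1],[0,0,0,-0.2,0.3,0,-1]]]'

```text
time: 13.03
tool_pos: [0.463, 0.0275, 0.1119]
tool_rot: [-0.0, 0.795, 0.607, 0.0]
contact_force: [-0.1, -0.1, -1.8]
gripper_width: 0.509
```

Emit:
carry_out --moves '[[[0,0,0,-0.45,0.6,0,-1],[0,0,0,-0.5,0.7,0,-1],[0,0,0,-0.5,0.7,0,-1],[0,0,0,-0.5,0.7,0,-1],[0,0,0,-0.5,0.7,0,-1],[0,0,0,-0.4,0.6,0,-1],[0,0,0,-0.2,0.3,0,-1],[0,0,0,0,0,0,-1]]]'

```text
time: 13.7
tool_pos: [0.5985, -0.1401, 0.1107]
tool_rot: [0.0, 0.797, 0.604, -0.0]
contact_force: [0.3, -0.3, -1.5]
gripper_width: 0.513
```

Emit:
carry_out --moves '[[[0,0,0,0,0,0,-1],[0,0,0,0,0,0,-1],[0,0,0,0,0,0,-1]]]'

```text
time: 13.95
tool_pos: [0.5963, -0.1359, 0.1109]
tool_rot: [-0.001, 0.796, 0.606, -0.0]
contact_force: [0.5, 1.7, -2.1]
gripper_width: 0.511
```

```bash
python3 go.py .5985 -.1403 .05 74.6
```

```text
t 13.95 pos [ 0.5963 -0.1359  0.1109] yaw 74.58 tilt [-0.09  0.04] F [ 0.5  1.7 -2.1] w 43.5mm j6 -1.65
turn z units -0.00
cur shift units x -0.090 y 0.083 z 1.523
tgt shift units x -0.090 y 0.083 z 1.523
```

Emit:
carry_out --moves '[[[0,0,0,-0.08,0.05,0.3,-1],[0,0,0,0,0,0.4,-1],[0,0,0,0,0,0.4,-1],[0,0,0,0,0,0.25,-1],[0,0,0,0,0,0.1,-1],[0,0,0,0,0,0,-1],[0,0,0,0,0,0,-1],[0,0,0,0,0,0,-1]]]'

```text
time: 14.62
tool_pos: [0.5991, -0.1406, 0.0548]
tool_rot: [0.001, 0.796, 0.606, 0.001]
contact_force: [0.3, -0.2, -1.1]
gripper_width: 0.509
```

Emit:
carry_out --moves '[[[0,0,0,0,0,0,-1],[0,0,0,0,0,0,-1]]]'

```text
time: 14.78
tool_pos: [0.599, -0.1406, 0.0548]
tool_rot: [0.001, 0.796, 0.606, 0.0]
contact_force: [-0.3, 0.1, -2.2]
gripper_width: 0.51
```

```bash
python3 go.py .5985 -.1403 .0296 74.6; python3 snap.py scene s8 320 440 180 270;python3 snap.py top t8 310 400 130 220
```

```text
t 14.78 pos [ 0.599  -0.1406  0.0548] yaw 74.57 tilt [ 0.1  -0.04] F [-0.3  0.1 -2.2] w 43.4mm j6 -1.65
turn z units -0.01
cur shift units x 0.004 y -0.014 z 0.630
tgt shift units x 0.004 y -0.014 z 0.630
```

View pics/s8.png

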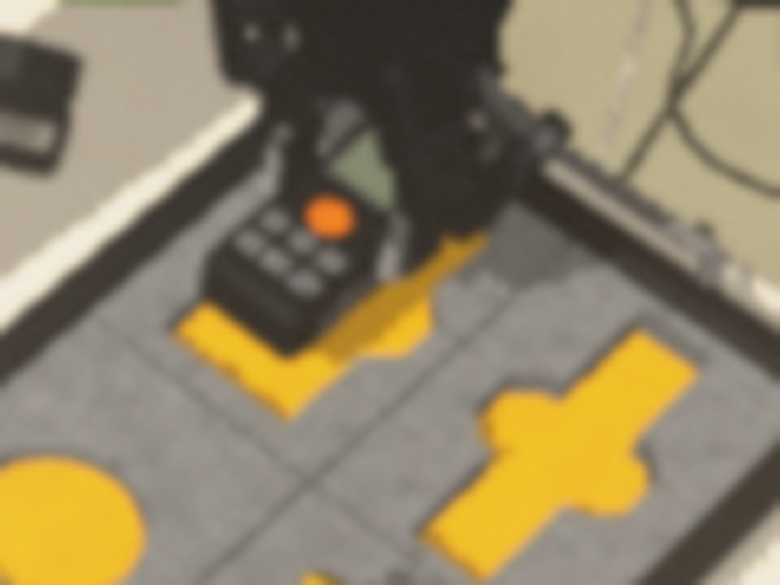

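View pics/t8.png

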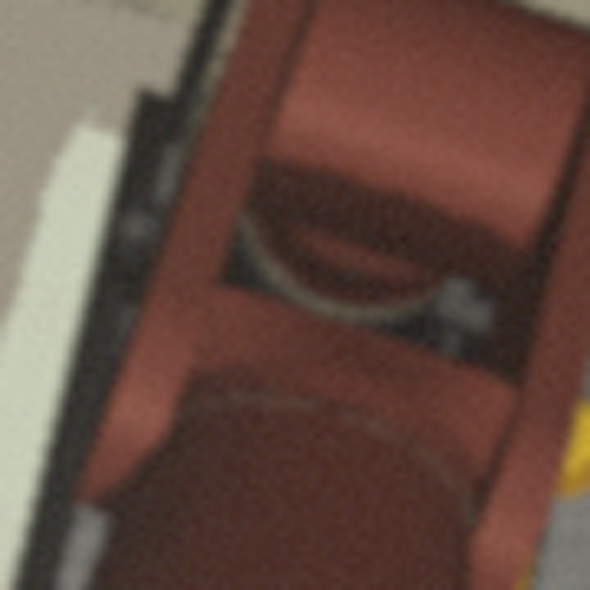

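```bash
cat > chk.py <<'E'
import sys
from h import *
# file k u0 v0 cx cy  then triples u v h
a=sys.argv; f=np.load(a[1]); k,u0,v0,cx,cy=map(float,a[2:7]); t=np.radians(-15.4); R=np.array([[np.cos(t),np.sin(t)],[-np.sin(t),np.cos(t)]])
r=list(map(float,a[7:]))
for u,v,h in zip(r[::3],r[1::3],r[2::3]):
    p=ray(f,u/k+u0,v/k+v0,h); print(u,v,p.round(4),(R@(p[:2]-[cx,cy])*1000).round(1))
E
python3 chk.py s8.npz 6.5 320 180 .5985 -.1403 205 298 .0424 288 355 .0424 172 330 .029 288 420 .029 385 355 .029 435 320 .029
```

```text
205.0 298.0 [ 0.5561 -0.1096  0.0424] [-49.1  18.3]
288.0 355.0 [ 0.5479 -0.1447  0.0424] [-47.6 -17.7]
172.0 330.0 [ 0.5475 -0.1024  0.029 ] [-59.2  23. ]
288.0 420.0 [ 0.5325 -0.1534  0.029 ] [-60.2 -30.2]
385.0 355.0 [ 0.5744 -0.1712  0.029 ] [-15.  -36.2]
435.0 320.0 [ 0.5971 -0.1803  0.029 ] [  9.3 -38.9]
```

Emit:
carry_out --moves '[[[0,0,0,-0.03,-0.04,0,-1],[0,0,0,0,0,0.2,-1],[0,0,0,0,0,0.2,-1],[0,0,0,0,0,0.1,-1],[0,0,0,0,0,0.06,-1],[0,0,0,0,0,0,-1],[0,0,0,0,0,0,-1],[0,0,0,0,0,0,-1]]]'

```text
time: 15.55
tool_pos: [0.5966, -0.1412, 0.0314]
tool_rot: [0.0, 0.796, 0.606, 0.0]
contact_force: [0.5, -0.5, -1.0]
gripper_width: 0.507
```

```bash
python3 go.py .5985 -.1403 .0296 74.6; python3 snap.py scene s9 320 440 180 270
```

```text
t 15.55 pos [ 0.5966 -0.1412  0.0314] yaw 74.57 tilt [ 0.02 -0.01] F [ 0.5 -0.5 -1. ] w 43.1mm j6 -1.66
turn z units -0.01
cur shift units x 0.034 y 0.039 z 0.046
tgt shift units x 0.033 y 0.039 z 0.046
```

View pics/s9.png

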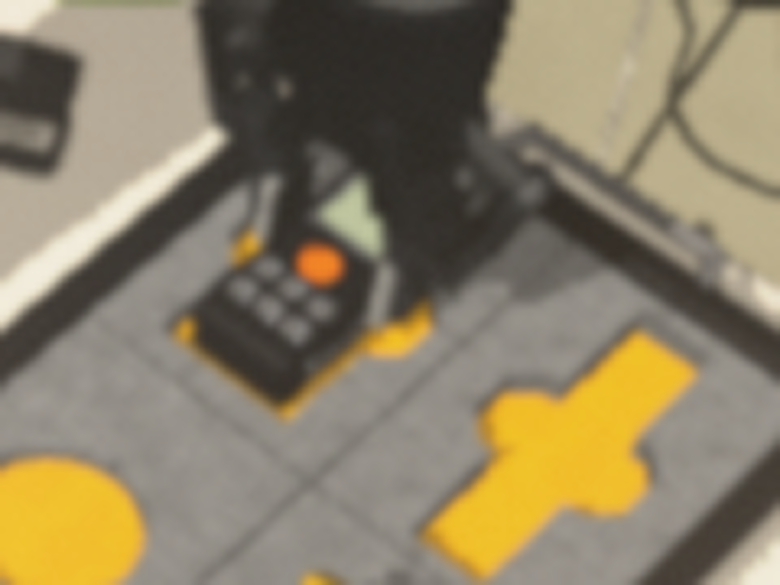

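Centred in its pocket and free of contact; about 2 mm to go.

Emit:
carry_out --moves '[[[0,0,0,0,0,0.02,-1],[0,0,0,0,0,0.01,-1],[0,0,0,0,0,0.01,-1],[0,0,0,0,0,0.01,-1],[0,0,0,0,0,0,-1],[0,0,0,0,0,0,-1]]]'

```text
time: 16.1
tool_pos: [0.5965, -0.1411, 0.0294]
tool_rot: [0.0, 0.796, 0.606, 0.0]
contact_force: [-0.8, 0.2, -1.0]
gripper_width: 0.511
```

```bash
python3 go.py
```

```text
t 16.10 pos [ 0.5965 -0.1411  0.0294] yaw 74.57 tilt [ 0. -0.] F [-0.8  0.2 -1. ] w 43.4mm j6 -1.66
```

Emit:
carry_out --moves '[[[0,0,0,0,0,0.01,-1],[0,0,0,0,0,0.01,-1],[0,0,0,0,0,0,-1],[0,0,0,0,0,0,-1]]]'

```text
time: 16.43
tool_pos: [0.5965, -0.1411, 0.0294]
tool_rot: [-0.0, 0.796, 0.606, -0.0]
contact_force: [-3.4, 1.9, 5.6]
gripper_width: 0.512
```

```bash
python3 go.py
```

```text
t 16.43 pos [ 0.5965 -0.1411  0.0294] yaw 74.57 tilt [-0.02  0.  ] F [-3.4  1.9  5.6] w 43.5mm j6 -1.66
```

Emit:
carry_out --moves '[[[0,0,0,0,0,0,0.15],[0,0,0,0,0,0,0.25],[0,0,0,0,0,0,0.3],[0,0,0,0,0,0,0.3],[0,0,0,0,0,-0.2,0.3],[0,0,0,0,0,-0.5,0.3],[0,0,0,0,0,-0.9,0.3],[0,0,0,0,0,-0.9,0.3]]]'

```text
time: 17.1
tool_pos: [0.5952, -0.1406, 0.1283]
tool_rot: [-0.002, 0.796, 0.606, -0.001]
contact_force: [1.6, 0.0, 0.0]
gripper_width: 0.648
```

```bash
python3 go.py .6048 .1783 .09 126.4; python3 snap.py scene s10 260 480 150 320
```

```text
t 17.10 pos [ 0.5952 -0.1406  0.1283] yaw 74.57 tilt [-0.19  0.07] F [1.6 0.  0. ] w 55.1mm j6 -1.66
turn z units -10.37
cur shift units x 7.750 y -1.890 z 0.958
tgt shift units x 6.275 y 4.926 z 0.958
```

View pics/s10.png

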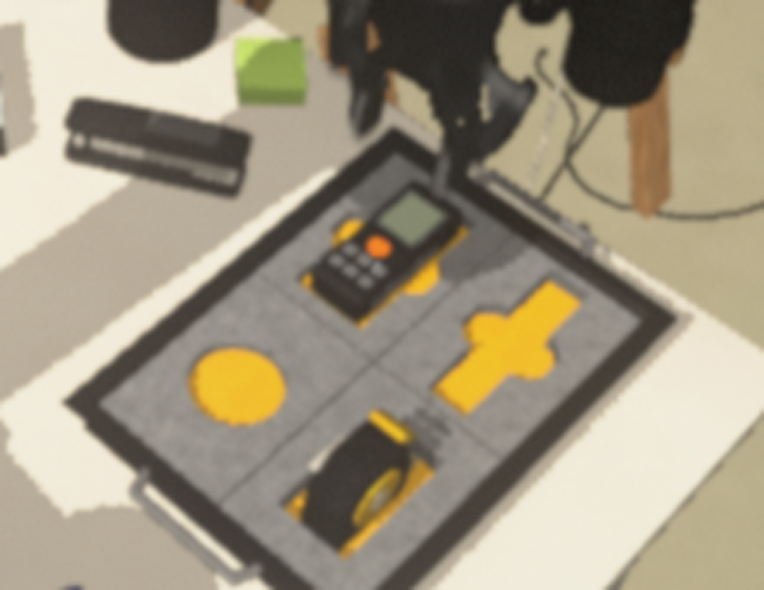

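Emit:
carry_out --moves '[[[0,0,0,0.5,-0.12,0,0.3],[0,0,0,0.95,-0.23,0,0.3],[0,0,0,0.95,-0.23,0,0.3],[0,0,0,0.95,-0.23,0,0.3],[0,0,0,0.95,-0.23,0,0.3],[0,0,0,0.95,-0.23,0,0.3],[0,0,0,0.95,-0.23,0,0.3],[0,0,0,0.95,-0.23,0,0.3]]]'

```text
time: 17.82
tool_pos: [0.6059, 0.155, 0.1292]
tool_rot: [0.0, 0.796, 0.606, 0.001]
contact_force: [0.1, 0.3, 0.5]
gripper_width: 0.649
```

Emit:
carry_out --moves '[[[0,0,0,0.5,-0.12,0,0.3],[0,0,-1,0.1,-0.04,0,0.3],[0,0,-1,0,0,0,0.3],[0,0,-1,0,0,0,0.3],[0,0,-1,0,0,0,0.3],[0,0,-1,0,0,0,0.3],[0,0,-1,0,0,0,0.3],[0,0,-1,0,0,0,0.3]]]'

```text
time: 18.48
tool_pos: [0.6063, 0.1779, 0.129]
tool_rot: [0.0, 0.575, 0.818, 0.0]
contact_force: [0.5, 0.7, -0.1]
gripper_width: 0.651
```

Emit:
carry_out --moves '[[[0,0,-1,0,0,0,0.3],[0,0,-1,0,0,0,0.3],[0,0,-1,0,0,0,0.3],[0,0,-0.37,0,0,0,0.3],[0,0,0,0,0,0.5,0.3],[0,0,0,0,0,0.5,0.3],[0,0,0,0,0,0,0.3],[0,0,0,0,0,0,0.3]]]'

```text
time: 19.15
tool_pos: [0.605, 0.1777, 0.0875]
tool_rot: [-0.001, 0.451, 0.893, -0.001]
contact_force: [0.7, 0.4, 0.5]
gripper_width: 0.652
```

Emit:
carry_out --moves '[[[0,0,0,0,0,0,0.3],[0,0,0,0,0,0,0.3],[0,0,0,0,0,0,0.3],[0,0,0,0,0,0,0.3]]]'

```text
time: 19.48
tool_pos: [0.6068, 0.178, 0.0898]
tool_rot: [0.001, 0.451, 0.893, 0.001]
contact_force: [-0.2, -0.5, -0.2]
gripper_width: 0.653
```

```bash
python3 go.py .6048 .1783 .0155 126.4;python3 snap.py scene s11 200 340 100 220; python3 snap.py top t11 150 310 130 260
```

```text
t 19.48 pos [0.6068 0.178  0.0898] yaw 126.42 tilt [0.12 0.02] F [-0.2 -0.5 -0.2] w 55.5mm j6 -2.04
turn z units 0.00
cur shift units x 0.036 y -0.035 z 1.858
tgt shift units x 0.036 y -0.035 z 1.858
```

View pics/s11.png

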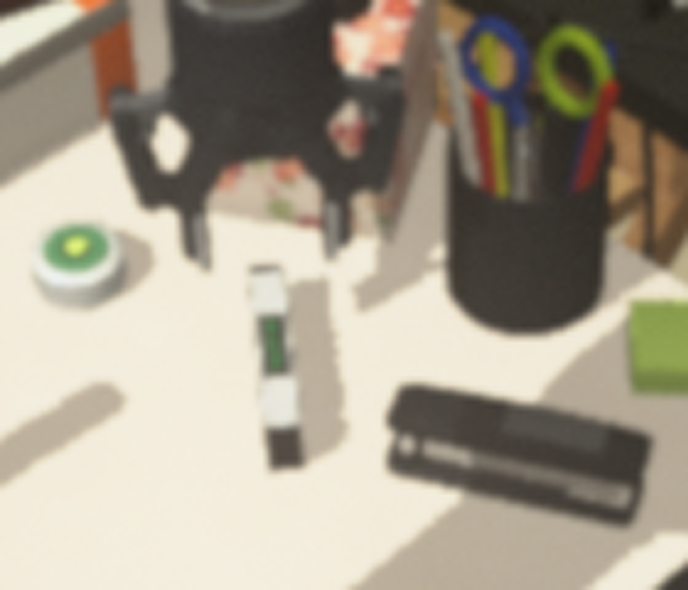

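View pics/t11.png

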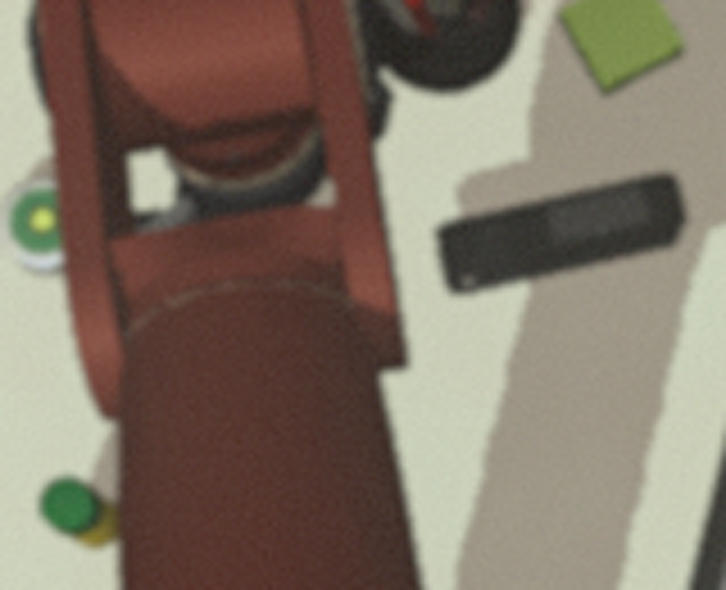

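Emit:
carry_out --moves '[[[0,0,0,0.02,-0.02,0.3,0.3],[0,0,0,0,0,0.4,0.3],[0,0,0,0,0,0.4,0.3],[0,0,0,0,0,0.3,0.3],[0,0,0,0,0,0.2,0.3],[0,0,0,0,0,0.1,0.3],[0,0,0,0,0,0,0.3],[0,0,0,0,0,0,0.3]]]'

```text
time: 20.25
tool_pos: [0.6052, 0.1781, 0.0207]
tool_rot: [0.0, 0.451, 0.893, 0.0]
contact_force: [0.7, -0.2, -0.6]
gripper_width: 0.65
```

```bash
python3 go.py .6048 .1783 .0155 126.4;python3 snap.py scene s12 200 340 100 220
```

```text
t 20.25 pos [0.6052 0.1781 0.0207] yaw 126.42 tilt [0.02 0.  ] F [ 0.7 -0.2 -0.6] w 55.3mm j6 -2.04
turn z units 0.00
cur shift units x 0.011 y -0.005 z 0.131
tgt shift units x 0.011 y -0.005 z 0.131
```

View pics/s12.png

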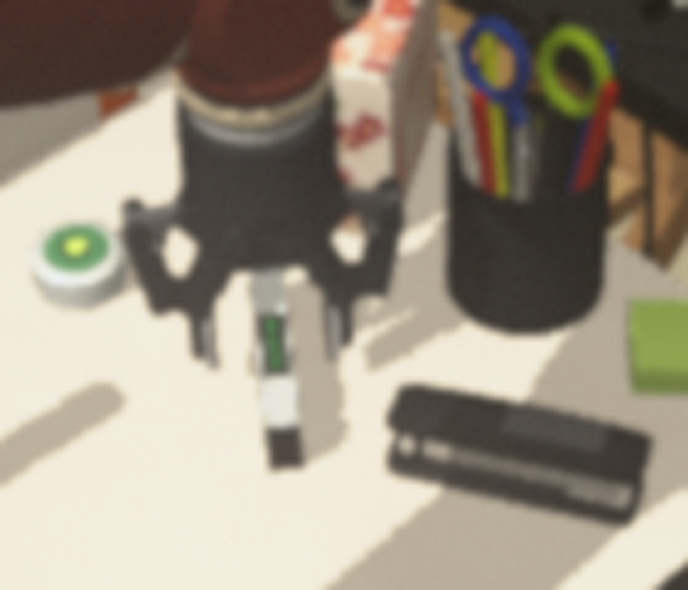

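Centred on the bar. Lower 5 mm and close.

Emit:
carry_out --moves '[[[0,0,0,0,0,0.13,0.2],[0,0,0,0,0,0,0],[0,0,0,0,0,0,-0.2],[0,0,0,0,0,0,-0.4],[0,0,0,0,0,0,-0.5],[0,0,0,0,0,0,-1],[0,0,0,0,0,0,-1],[0,0,0,0,0,0,-1]]]'

```text
time: 20.97
tool_pos: [0.6053, 0.1781, 0.0158]
tool_rot: [0.0, 0.451, 0.893, 0.0]
contact_force: [-0.1, -0.0, 2.8]
gripper_width: 0.189
```

Emit:
carry_out --moves '[[[0,0,0,0,0,0,-1],[0,0,0,0,0,0,-1],[0,0,0,0,0,0,-1],[0,0,0,0,0,0,-1]]]'

```text
time: 21.3
tool_pos: [0.6053, 0.1781, 0.0158]
tool_rot: [0.0, 0.451, 0.893, 0.0]
contact_force: [0.3, 0.1, 4.6]
gripper_width: 0.19
```

```bash
python3 go.py .572 -.238 .12 74.6
```

```text
t 21.30 pos [0.6053 0.1781 0.0158] yaw 126.42 tilt [0.05 0.01] F [0.3 0.1 4.6] w 16.2mm j6 -2.04
turn z units 10.36
cur shift units x -7.875 y -6.846 z -2.604
tgt shift units x -10.249 y 1.959 z -2.604
```

Emit:
carry_out --moves '[[[0,0,0,0,0,-0.2,-1],[0,0,0,0,0,-0.5,-1],[0,0,0,0,0,-0.7,-1],[0,0,0,0,0,-0.7,-1],[0,0,0.9,0,0,-0.5,-1],[0,0,1,0,0,0,-1],[0,0,1,0,0,0,-1],[0,0,1,0,0,0,-1]]]'

```text
time: 21.97
tool_pos: [0.6045, 0.178, 0.1195]
tool_rot: [-0.0, 0.597, 0.802, -0.0]
contact_force: [0.1, -0.3, -1.2]
gripper_width: 0.192
```

Emit:
carry_out --moves '[[[0,0,1,0,0,0,-1],[0,0,1,0,0,0,-1],[0,0,1,0,0,0,-1],[0,0,1,0,0,0,-1],[0,0,1,0,0,0,-1],[0,0,1,0,0,0,-1],[0,0,0.46,0,0,0,-1],[0,0,0,-0.5,0.1,0,-1]]]'

```text
time: 22.63
tool_pos: [0.6027, 0.1598, 0.1187]
tool_rot: [-0.001, 0.795, 0.607, -0.0]
contact_force: [-0.0, -0.9, -0.6]
gripper_width: 0.193
```

Emit:
carry_out --moves '[[[0,0,0,-0.95,0.18,0,-1],[0,0,0,-0.95,0.18,0,-1],[0,0,0,-0.95,0.18,0,-1],[0,0,0,-0.95,0.18,0,-1],[0,0,0,-0.95,0.18,0,-1],[0,0,0,-0.95,0.18,0,-1],[0,0,0,-0.95,0.18,0,-1],[0,0,0,-0.95,0.18,0,-1]]]'

```text
time: 23.3
tool_pos: [0.5772, -0.1522, 0.1187]
tool_rot: [-0.001, 0.795, 0.606, -0.0]
contact_force: [0.8, -0.7, -1.2]
gripper_width: 0.192
```

Emit:
carry_out --moves '[[[0,0,0,-0.95,0.18,0,-1],[0,0,0,-0.75,0.16,0,-1],[0,0,0,-0.4,0.08,0,-1],[0,0,0,-0.1,0,0.2,-1],[0,0,0,0,0,0.4,-1],[0,0,0,0,0,0.3,-1],[0,0,0,0,0,0,-1],[0,0,0,0,0,0,-1]]]'

```text
time: 23.97
tool_pos: [0.5702, -0.2381, 0.0813]
tool_rot: [-0.002, 0.795, 0.607, -0.001]
contact_force: [0.3, -0.3, -0.4]
gripper_width: 0.193
```

Emit:
carry_out --moves '[[[0,0,0,0,0,0,-1],[0,0,0,0,0,0,-1],[0,0,0,0,0,0,-1],[0,0,0,0,0,0,-1]]]'

```text
time: 24.3
tool_pos: [0.5718, -0.24, 0.0842]
tool_rot: [0.001, 0.795, 0.606, 0.0]
contact_force: [0.9, -1.4, -1.2]
gripper_width: 0.189
```

```bash
python3 go.py .572 -.238 .058 74.6
```

```text
t 24.30 pos [ 0.5718 -0.24    0.0842] yaw 74.64 tilt [ 0.07 -0.04] F [ 0.9 -1.4 -1.2] w 16.0mm j6 -1.82
turn z units 0.01
cur shift units x 0.050 y -0.009 z 0.656
tgt shift units x 0.050 y -0.009 z 0.656
```

Emit:
carry_out --moves '[[[0,0,0,0.03,0,0.2,-1],[0,0,0,0,0,0.2,-1],[0,0,0,0,0,0.2,-1],[0,0,0,0,0,0.07,-1],[0,0,0,0,0,0,-1],[0,0,0,0,0,0,-1],[0,0,0,0,0,0,-1],[0,0,0,0,0,0,-1]]]'

```text
time: 24.97
tool_pos: [0.5719, -0.2391, 0.057]
tool_rot: [0.0, 0.795, 0.606, 0.0]
contact_force: [-0.3, -0.1, -1.3]
gripper_width: 0.188
```

```bash
python3 go.py .572 -.238 .0318 74.6; python3 snap.py scene s13 360 480 200 290
```

```text
t 24.97 pos [ 0.5719 -0.2391  0.057 ] yaw 74.62 tilt [ 0.04 -0.02] F [-0.3 -0.1 -1.3] w 15.9mm j6 -1.82
turn z units 0.00
cur shift units x 0.028 y -0.005 z 0.629
tgt shift units x 0.028 y -0.005 z 0.629
```

View pics/s13.png

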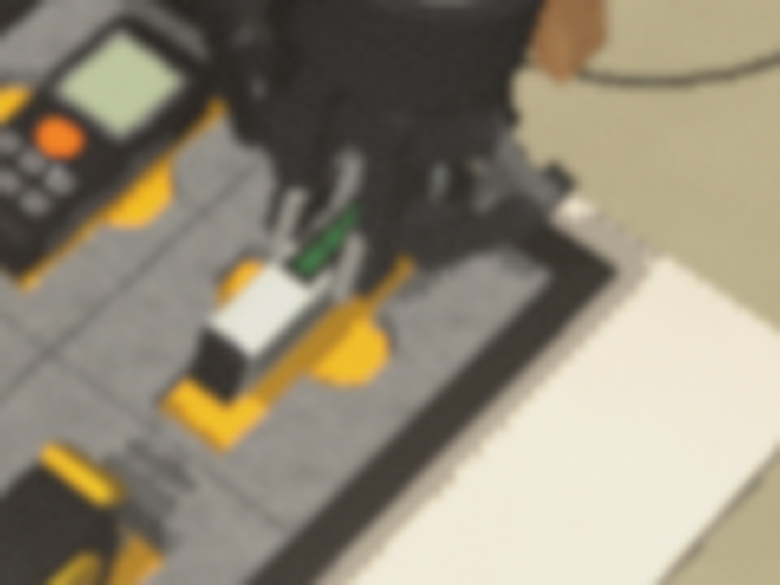

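```bash
python3 chk.py s13.npz 6.5 360 200 .572 -.238 193 378 .0412 232 405 .0412 162 403 .029 225 450 .029 345 388 .029 390 350 .029
```

```text
193.0 378.0 [ 0.5185 -0.2175  0.0412] [-57.1   5.5]
232.0 405.0 [ 0.5149 -0.2327  0.0412] [-56.4 -10. ]
162.0 403.0 [ 0.5126 -0.211   0.029 ] [-64.5  10.3]
225.0 450.0 [ 0.5058 -0.2361  0.029 ] [-64.3 -15.8]
345.0 388.0 [ 0.5484 -0.2615  0.029 ] [-16.5 -28.9]
390.0 350.0 [ 0.5704 -0.2691  0.029 ] [  6.7 -30.4]
```

Emit:
carry_out --moves '[[[0,0,0,0.03,-0.04,0,-1],[0,0,0,0,0,0.2,-1],[0,0,0,0,0,0.2,-1],[0,0,0,0,0,0.12,-1],[0,0,0,0,0,0.05,-1],[0,0,0,0,0,0,-1],[0,0,0,0,0,0,-1],[0,0,0,0,0,0,-1]]]'

```text
time: 25.68
tool_pos: [0.5705, -0.2374, 0.0338]
tool_rot: [0.0, 0.795, 0.606, 0.0]
contact_force: [-0.2, 0.5, -0.2]
gripper_width: 0.189
```

```bash
python3 go.py .571 -.238 .0318 74.6; python3 snap.py scene s14 360 480 200 290
```

```text
t 25.68 pos [ 0.5705 -0.2374  0.0338] yaw 74.62 tilt [ 0.02 -0.01] F [-0.2  0.5 -0.2] w 16.1mm j6 -1.82
turn z units 0.00
cur shift units x -0.011 y 0.015 z 0.051
tgt shift units x -0.011 y 0.015 z 0.051
```

View pics/s14.png

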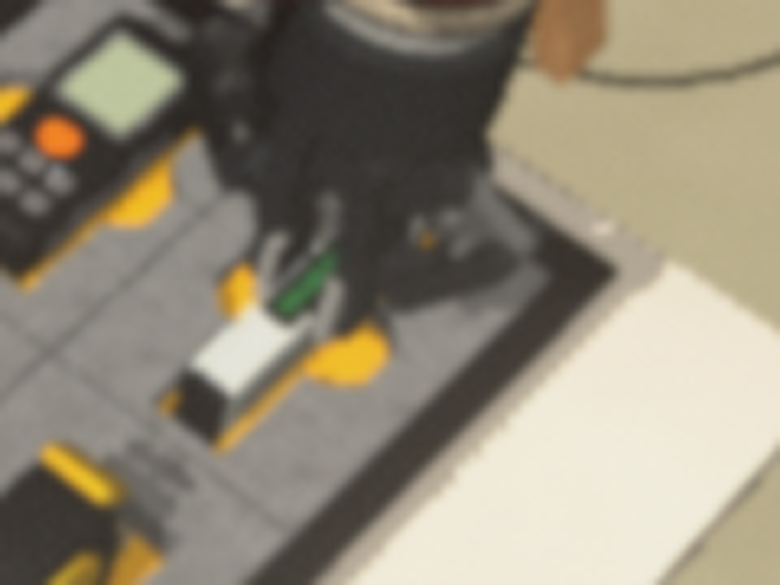

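Emit:
carry_out --moves '[[[0,0,0,0,0,0.02,-1],[0,0,0,0,0,0.01,-1],[0,0,0,0,0,0.01,-1],[0,0,0,0,0,0.01,-1],[0,0,0,0,0,0,-1],[0,0,0,0,0,0,-1]]]'

```text
time: 26.23
tool_pos: [0.5704, -0.2373, 0.0318]
tool_rot: [0.0, 0.795, 0.606, 0.0]
contact_force: [-0.1, -0.3, -0.9]
gripper_width: 0.195
```

```bash
python3 go.py
```

```text
t 26.23 pos [ 0.5704 -0.2373  0.0318] yaw 74.62 tilt [ 0.01 -0.  ] F [-0.1 -0.3 -0.9] w 16.6mm j6 -1.82
```

Emit:
carry_out --moves '[[[0,0,0,0,0,0.01,-1],[0,0,0,0,0,0.01,-1],[0,0,0,0,0,0,-1],[0,0,0,0,0,0,-1]]]'

```text
time: 26.57
tool_pos: [0.5704, -0.2373, 0.0318]
tool_rot: [-0.0, 0.795, 0.606, -0.0]
contact_force: [-3.1, 1.2, 5.7]
gripper_width: 0.189
```

```bash
python3 go.py
```

```text
t 26.57 pos [ 0.5704 -0.2373  0.0318] yaw 74.62 tilt [-0.02  0.  ] F [-3.1  1.2  5.7] w 16.1mm j6 -1.82
```

Emit:
carry_out --moves '[[[0,0,0,0,0,0,-0.4],[0,0,0,0,0,0,-0.2],[0,0,0,0,0,0,-0.1],[0,0,0,0,0,0,-0.1],[0,0,0,0,0,-0.2,-0.1],[0,0,0,0,0,-0.5,-0.1],[0,0,0,0,0,-0.9,0.2],[0,0,0,0,0,-0.9,0.4]]]'

```text
time: 27.23
tool_pos: [0.5692, -0.2366, 0.1307]
tool_rot: [-0.002, 0.795, 0.606, -0.001]
contact_force: [-0.1, -0.6, 0.9]
gripper_width: 0.695
```

```bash
python3 go.py .6185 .3116 .13 74.6; python3 - <<'E'
from h import *
D=np.load('f0.npz')
for c in 'ts':
    f={k:D[k+c] for k in("frame","z_map","K","world_from_camera")}
    W=pts(f).reshape(-1,3)
    m=(W[:,2]>.03)&(W[:,0]>.56)&(W[:,0]<.85)&(W[:,1]>.14)&(W[:,1]<.5)
    P=W[m]
    H=np.zeros((15,18),int)
    for x,y,z in P:
        i=int((x-.55)/.02); j=int((y-.14)/.02); H[i,j]=max(H[i,j],int(z*1000))
    print("cols y from",.14,"step .02"); 
    for i in range(14,-1,-1): print("x%.2f"%(.55+.02*i),H[i])
E
python3 snap.py scene s15 260 480 150 320
```

```text
t 27.23 pos [ 0.5692 -0.2366  0.1307] yaw 74.62 tilt [-0.18  0.1 ] F [-0.1 -0.6  0.9] w 59.1mm j6 -1.82
turn z units 0.00
cur shift units x 13.542 y -2.445 z 0.018
tgt shift units x 13.541 y -2.450 z 0.018
cols y from 0.14 step .02
x0.83 [  0   0   0 119 119   0   0   0   0   0   0   0   0   0   0   0   0   0]
x0.81 [  0   0   0 120 121 120 118 118   0   0   0   0   0   0   0   0   0   0]
x0.79 [  0   0 113 120 122 120 119 123 119 115   0   0   0   0   0   0   0   0]
x0.77 [  0   0 119 123 190 191 190 121 120   0   0   0   0  81  86  85  83   0]
x0.75 [150   0 120 121 183 184 193 123 119   0   0  84  85  84  86  85  87   0]
x0.73 [153   0 121 122 121 119 122 121 119   0   0  84  87  87  85  87  85   0]
x0.71 [172 103 119 118 121 120 121 120   0   0   0  84  88  86  85  88  84  82]
x0.69 [  0   0   0   0 114 120 121 118   0   0   0  84  88  85  86  85  87  85]
x0.67 [ 0  0  0  0  0  0  0  0  0  0  0  0 86 86 87 86 87 85]
x0.65 [ 0  0  0 34  0  0  0  0  0  0  0  0 85 86 85 87 84 85]
x0.63 [ 0  0 35 36  0  0  0  0 30  0  0  0 83 86 85 86 87 84]
x0.61 [ 0 33 36 36  0  0  0 30 30 30  0  0
[... 623 characters left out ...]
 82   0]
x0.73 [ 68   0 118 118 119 119 171 119 116   0   0  84  83  84  83  83  83   0]
x0.71 [169 116 118 118 118 117 118 119   0   0   0  83  83  85  83  83  84  80]
x0.69 [158   0   0  43 117 118 118 117   0   0   0  80  84  83  85  85  83  81]
x0.67 [  0   0   0   0   0   0  96 100   0   0   0   0  84  83  83  84  85  84]
x0.65 [ 0  0  0 31  0  0  0  0  0  0  0  0 82 84 86 83 82 84]
x0.63 [ 0  0 32 34  0  0  0  0  0  0  0  0 84 83 83 85 85 85]
x0.61 [ 0 31 35 31  0  0  0  0  0  0  0  0 70 84 85 84 84 83]
x0.59 [33 35 31  0  0  0  0  0  0  0  0  0  0 85 84 83 85 84]
x0.57 [33 34  0  0  0  0  0  0  0  0  0  0  0 81 84 85 82 83]
x0.55 [32 34  0  0  0  0  0  0  0  0  0  0  0 82 82 82 83 83]
```

View pics/s15.png

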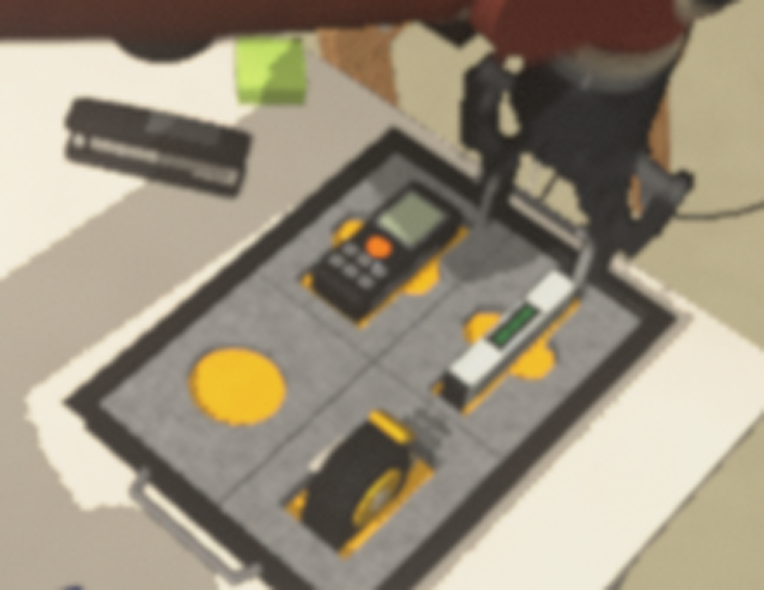

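Emit:
carry_out --moves '[[[0,0,0,0.5,-0.1,0,0.6],[0,0,0,0.95,-0.17,0,0.6],[0,0,0,0.95,-0.17,0,0.6],[0,0,0,0.95,-0.17,0,0.6],[0,0,0,0.95,-0.17,0,0.6],[0,0,0,0.95,-0.17,0,0.6],[0,0,0,0.95,-0.17,0,0.6],[0,0,0,0.95,-0.17,0,0.6]]]'

```text
time: 27.95
tool_pos: [0.5966, 0.054, 0.1316]
tool_rot: [0.0, 0.795, 0.606, 0.0]
contact_force: [0.1, 0.0, 0.5]
gripper_width: 0.8
```

Emit:
carry_out --moves '[[[0,0,0,0.95,-0.17,0,0.6],[0,0,0,0.95,-0.17,0,0.6],[0,0,0,0.95,-0.17,0,0.6],[0,0,0,0.95,-0.17,0,0.6],[0,0,0,0.95,-0.17,0,0.6],[0,0,0,0.9,-0.17,0,0.6],[0,0,0,0.5,-0.16,0,0.6],[0,0,0,0.2,0,0,0.6]]]'

```text
time: 28.62
tool_pos: [0.6177, 0.3132, 0.1313]
tool_rot: [-0.0, 0.794, 0.608, 0.001]
contact_force: [0.3, -0.4, 0.0]
gripper_width: 0.798
```

Emit:
carry_out --moves '[[[0,0,0,0,0,0.2,0.6],[0,0,0,0,0,0.4,0.6],[0,0,0,0,0,0.4,0.6],[0,0,0,0,0,0.2,0.6],[0,0,0,0,0,0,0.6],[0,0,0,0,0,0,0.6],[0,0,0,0,0,0,0.6],[0,0,0,0,0,0,0.6]]]'

```text
time: 29.28
tool_pos: [0.6191, 0.3094, 0.084]
tool_rot: [0.0, 0.796, 0.606, 0.001]
contact_force: [0.5, -0.5, 0.2]
gripper_width: 0.805
```

```bash
python3 go.py .6185 .3116 .0085 74.6; python3 snap.py scene s16 130 330 70 220; python3 snap.py top t16 60 260 70 220
```

```text
t 29.28 pos [0.6191 0.3094 0.084 ] yaw 74.59 tilt [0.09 0.04] F [ 0.5 -0.5  0.2] w 68.4mm j6 -0.95
turn z units -0.00
cur shift units x 0.048 y -0.028 z 1.887
tgt shift units x 0.048 y -0.028 z 1.887
```

View pics/s16.png

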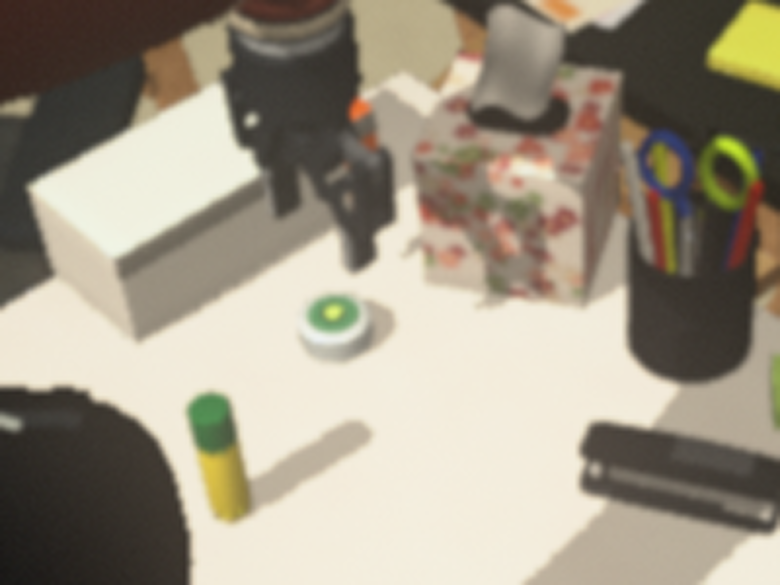

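View pics/t16.png

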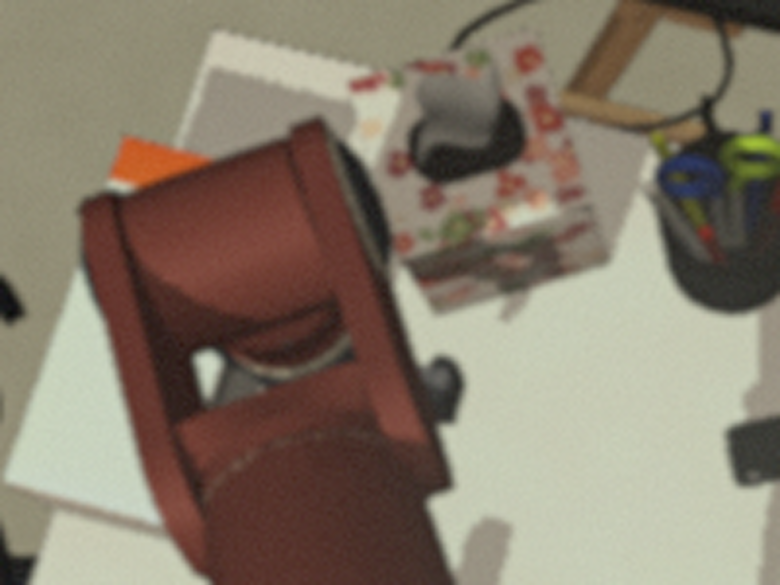

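Emit:
carry_out --moves '[[[0,0,0,0.04,-0.02,0.3,0.6],[0,0,0,0,0,0.4,0.6],[0,0,0,0,0,0.4,0.6],[0,0,0,0,0,0.3,0.6],[0,0,0,0,0,0.15,0.6],[0,0,0,0,0,0.1,0.6],[0,0,0,0,0,0,0.6],[0,0,0,0,0,0,0.6]]]'

```text
time: 30.05
tool_pos: [0.6181, 0.3114, 0.0169]
tool_rot: [0.0, 0.795, 0.606, 0.0]
contact_force: [0.8, 0.4, 1.0]
gripper_width: 0.797
```

```bash
python3 go.py .6185 .3116 .009 74.6; python3 snap.py scene s17 170 290 100 190; python3 snap.py top t17 60 260 70 220
```

```text
t 30.05 pos [0.6181 0.3114 0.0169] yaw 74.62 tilt [0.01 0.  ] F [0.8 0.4 1. ] w 67.7mm j6 -0.94
turn z units 0.00
cur shift units x 0.007 y 0.008 z 0.197
tgt shift units x 0.007 y 0.008 z 0.197
```

View pics/s17.png

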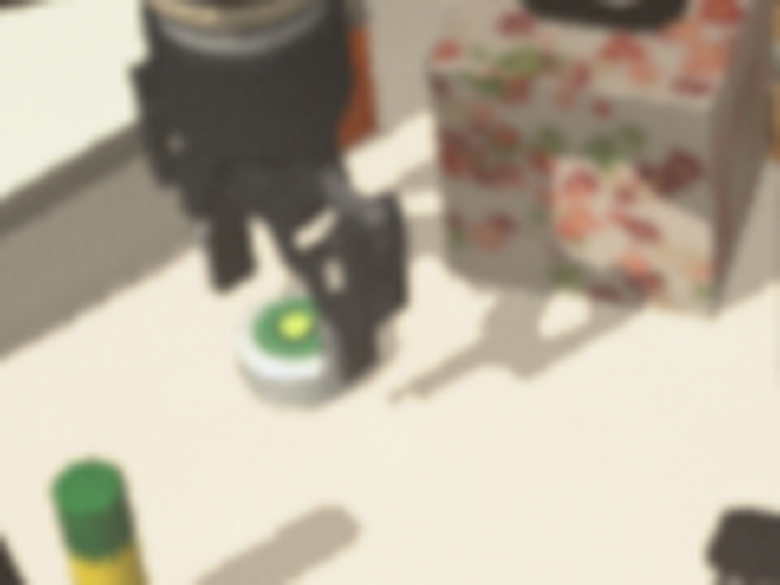

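Emit:
carry_out --moves '[[[0,0,0,0,0,0.15,0.5],[0,0,0,0,0,0.04,0.35],[0,0,0,0,0,0,0.25],[0,0,0,0,0,0,0.2],[0,0,0,0,0,0,-1],[0,0,0,0,0,0,-1],[0,0,0,0,0,0,-1],[0,0,0,0,0,0,-1]]]'

```text
time: 30.82
tool_pos: [0.6184, 0.3115, 0.0099]
tool_rot: [0.0, 0.795, 0.606, 0.001]
contact_force: [0.8, -0.9, 3.6]
gripper_width: 0.544
```

Emit:
carry_out --moves '[[[0,0,0,0,0,0,-1],[0,0,0,0,0,0,-1],[0,0,0,0,0,0,-1]]]'

```text
time: 31.07
tool_pos: [0.6184, 0.3115, 0.0099]
tool_rot: [0.0, 0.795, 0.606, 0.0]
contact_force: [-0.6, -0.3, 4.0]
gripper_width: 0.545
```

```bash
python3 go.py .4575 -.1018 .1 74.6; python3 snap.py scene s18 170 290 100 190
```

```text
t 31.07 pos [0.6184 0.3115 0.0099] yaw 74.62 tilt [0.05 0.02] F [-0.6 -0.3  4. ] w 46.4mm j6 -0.94
turn z units 0.00
cur shift units x -11.029 y -1.138 z -2.253
tgt shift units x -11.030 y -1.134 z -2.253
```

View pics/s18.png

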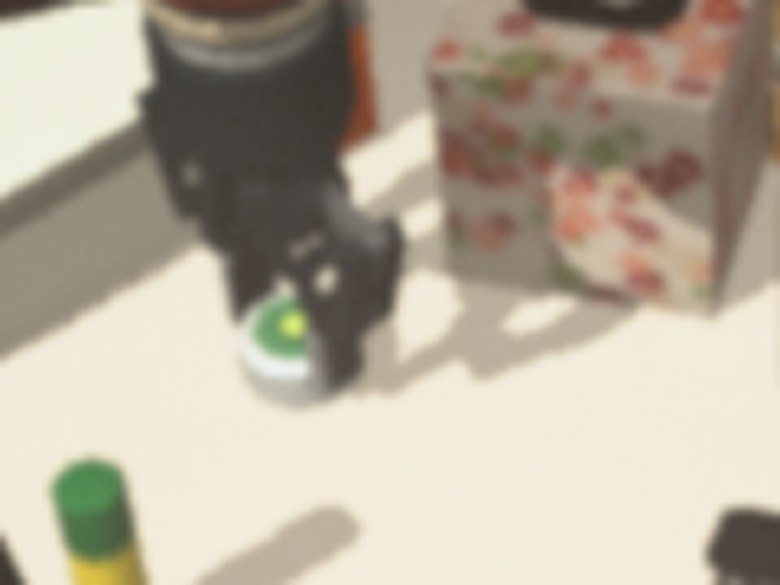

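Emit:
carry_out --moves '[[[0,0,0,0,0,-0.1,-1],[0,0,0,0,0,-0.3,-1],[0,0,0,0,0,-0.5,-1],[0,0,0,0,0,-0.6,-1],[0,0,0,0,0,-0.6,-1],[0,0,0,0,0,-0.4,-1],[0,0,0,0,0,0,-1],[0,0,0,0,0,0,-1]]]'

```text
time: 31.78
tool_pos: [0.6185, 0.3115, 0.1105]
tool_rot: [0.0, 0.795, 0.606, 0.001]
contact_force: [0.1, 0.3, -0.9]
gripper_width: 0.546
```

```bash
python3 go.py .4575 -.1018 .1 74.6; python3 snap.py scene s19 170 290 80 170
```

```text
t 31.78 pos [0.6185 0.3115 0.1105] yaw 74.62 tilt [0.11 0.04] F [ 0.1  0.3 -0.9] w 46.4mm j6 -0.94
turn z units 0.00
cur shift units x -11.030 y -1.140 z 0.261
tgt shift units x -11.031 y -1.136 z 0.261
```

View pics/s19.png

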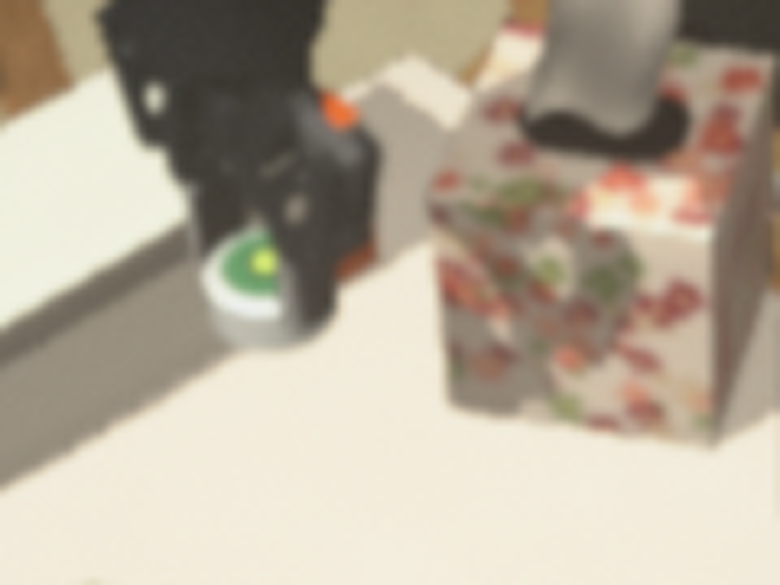

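Emit:
carry_out --moves '[[[0,0,0,-0.4,-0.04,0,-1],[0,0,0,-0.85,-0.1,0,-1],[0,0,0,-0.95,-0.1,0,-1],[0,0,0,-0.95,-0.1,0,-1],[0,0,0,-0.95,-0.1,0,-1],[0,0,0,-0.95,-0.1,0,-1],[0,0,0,-0.95,-0.1,0,-1],[0,0,0,-0.95,-0.1,0,-1]]]'

```text
time: 32.5
tool_pos: [0.513, 0.0498, 0.1066]
tool_rot: [-0.001, 0.795, 0.606, -0.002]
contact_force: [0.8, -1.6, 0.0]
gripper_width: 0.548
```

Emit:
carry_out --moves '[[[0,0,0,-0.95,-0.1,0,-1],[0,0,0,-0.95,-0.1,0,-1],[0,0,0,-0.95,-0.1,0,-1],[0,0,0,-0.75,-0.08,0,-1],[0,0,0,-0.4,-0.08,0,-1],[0,0,0,-0.08,-0.04,0,-1],[0,0,0,0,0,0.3,-1],[0,0,0,0,0,0.4,-1]]]'

```text
time: 33.17
tool_pos: [0.4537, -0.1007, 0.0807]
tool_rot: [0.001, 0.795, 0.606, 0.001]
contact_force: [0.5, 0.4, -1.1]
gripper_width: 0.548
```

Emit:
carry_out --moves '[[[0,0,0,0,0,0.4,-1],[0,0,0,0,0,0.2,-1],[0,0,0,0,0,0,-1],[0,0,0,0,0,0,-1],[0,0,0,0,0,0,-1],[0,0,0,0,0,0,-1],[0,0,0,0,0,0,-1],[0,0,0,0,0,0,-1]]]'

```text
time: 33.83
tool_pos: [0.4537, -0.1011, 0.0581]
tool_rot: [0.001, 0.795, 0.606, 0.0]
contact_force: [0.6, 1.0, -1.3]
gripper_width: 0.549
```

```bash
python3 go.py .4575 -.1018 .0299 74.6; python3 snap.py scene s20 280 400 200 290
```

```text
t 33.83 pos [ 0.4537 -0.1011  0.0581] yaw 74.62 tilt [ 0.08 -0.03] F [ 0.6  1.  -1.3] w 46.6mm j6 -1.68
turn z units 0.00
cur shift units x 0.008 y 0.096 z 0.705
tgt shift units x 0.008 y 0.096 z 0.705
```

View pics/s20.png

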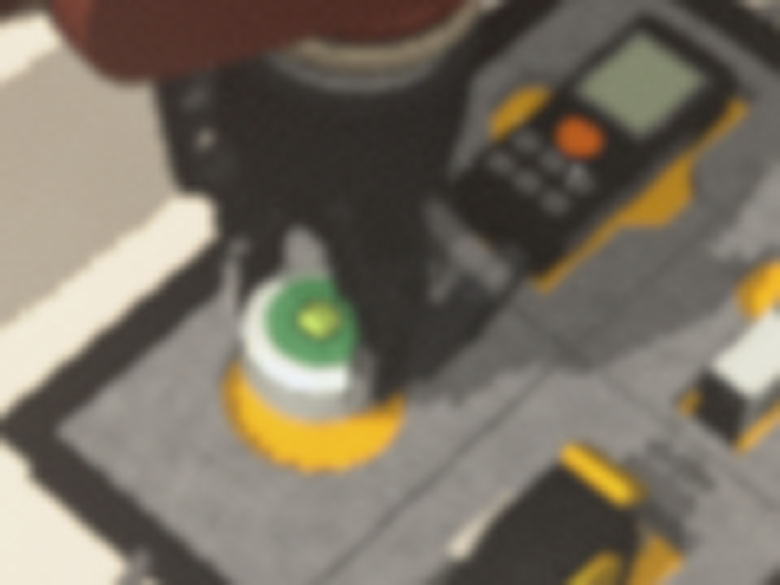

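```bash
python3 chk.py s20.npz 6.5 280 200 .4575 -.1018 320 320 .072  302 418 .0482 310 471 .029 225 395 .029 405 405 .029; python3 - <<'E'
from h import *
f=np.load('s20.npz')
# predicted pixels for disc ring if centred on TCP, and pocket ring
a=np.linspace(0,2*np.pi,8,endpoint=False)
for c,r,h in (((.4537,-.1011),.025,.0482),((.4537,-.1011),.025,.068),((.4575,-.1018),.031,.029)):
    print(h,[tuple(((proj(f,[c[0]+r*np.cos(t),c[1]+r*np.sin(t),h])-[280,200])*6.5).round(0).astype(int)) for t in a])
E
```

```text
320.0 320.0 [ 0.4547 -0.1024  0.072 ] [-2.5 -1.3]
302.0 418.0 [ 0.4327 -0.1086  0.0482] [-22.1 -13.2]
310.0 471.0 [ 0.4273 -0.1157  0.029 ] [-25.5 -21.4]
225.0 395.0 [ 0.4397 -0.0776  0.029 ] [-23.6  18.6]
405.0 405.0 [ 0.466  -0.1314  0.029 ] [ 16.1 -26.3]
0.0482 [(np.int64(344), np.int64(308)), (np.int64(287), np.int64(302)), (np.int64(243), np.int64(331)), (np.int64(238), np.int64(378)), (np.int64(276), np.int64(417)), (np.int64(334), np.int64(424)), (np.int64(379), np.int64(393)), (np.int64(382), np.int64(345))]
0.068 [(np.int64(349), np.int64(273)), (np.int64(291), np.int64(267)), (np.int64(246), np.int64(296)), (np.int64(241), np.int64(344)), (np.int64(279), np.int64(384)), (np.int64(339), np.int64(390)), (np.int64(384), np.int64(360)), (np.int64(387), np.int64(311))]
0.029 [(np.int64(355), np.int64(320)), (np.int64(285), np.int64(313)), (np.int64(232), np.int64(348)), (np.int64(225), np.int64(407)), (np.int64(271), np.int64(455)), (np.int64(343), np.int64(463)), (np.int64(397), np.int64(425)), (np.int64(402), np.int64(366))]
```

Emit:
carry_out --moves '[[[0,0,0,0.02,0.05,0,-1],[0,0,0,0,0,0.2,-1],[0,0,0,0,0,0.2,-1],[0,0,0,0,0,0.15,-1],[0,0,0,0,0,0.08,-1],[0,0,0,0,0,0,-1],[0,0,0,0,0,0,-1],[0,0,0,0,0,0,-1]]]'

```text
time: 34.55
tool_pos: [0.4553, -0.1007, 0.0322]
tool_rot: [0.0, 0.795, 0.606, 0.0]
contact_force: [-0.2, -0.5, -0.9]
gripper_width: 0.549
```

```bash
python3 go.py .4565 -.1018 .0299 74.6; python3 snap.py scene s21 280 400 200 290
```

```text
t 34.55 pos [ 0.4553 -0.1007  0.0322] yaw 74.62 tilt [ 0. -0.] F [-0.2 -0.5 -0.9] w 46.6mm j6 -1.68
turn z units 0.00
cur shift units x -0.018 y 0.035 z 0.057
tgt shift units x -0.018 y 0.035 z 0.057
```

View pics/s21.png

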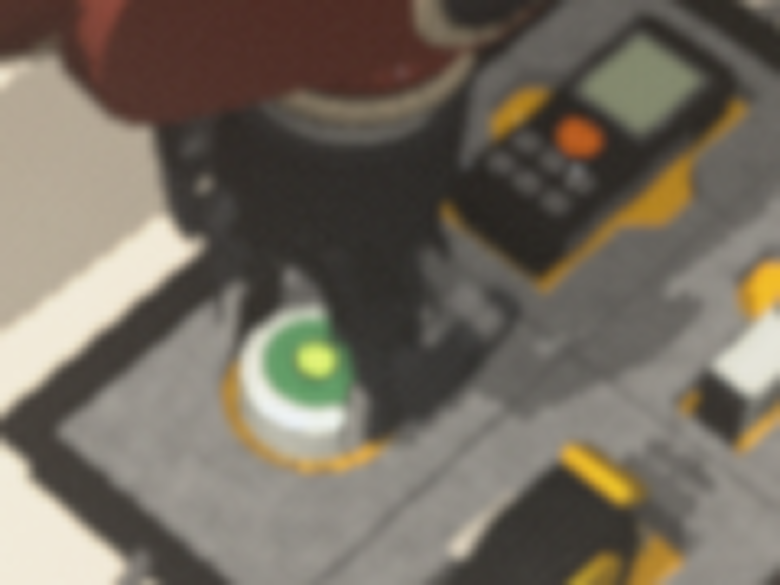

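Emit:
carry_out --moves '[[[0,0,0,0,0.01,0.02,-1],[0,0,0,0,0,0.02,-1],[0,0,0,0,0,0.01,-1],[0,0,0,0,0,0.01,-1],[0,0,0,0,0,0,-1],[0,0,0,0,0,0,-1]]]'

```text
time: 35.1
tool_pos: [0.4557, -0.1008, 0.0299]
tool_rot: [0.0, 0.795, 0.606, 0.0]
contact_force: [0.2, -0.2, 0.8]
gripper_width: 0.551
```

```bash
python3 go.py
```

```text
t 35.10 pos [ 0.4557 -0.1008  0.0299] yaw 74.62 tilt [ 0.01 -0.  ] F [ 0.2 -0.2  0.8] w 46.8mm j6 -1.68
```

Emit:
carry_out --moves '[[[0,0,0,0,0,0.01,-1],[0,0,0,0,0,0.01,-1],[0,0,0,0,0,0,-1],[0,0,0,0,0,0,-1]]]'

```text
time: 35.43
tool_pos: [0.4557, -0.1008, 0.0298]
tool_rot: [-0.0, 0.795, 0.606, -0.0]
contact_force: [-3.8, 1.5, 7.7]
gripper_width: 0.546
```

```bash
python3 go.py
```

```text
t 35.43 pos [ 0.4557 -0.1008  0.0298] yaw 74.62 tilt [-0.04  0.01] F [-3.8  1.5  7.7] w 46.5mm j6 -1.68
```

Emit:
carry_out --moves '[[[0,0,0,0,0,0,0.2],[0,0,0,0,0,0,0.3],[0,0,0,0,0,0,0.35],[0,0,0,0,0,0,0.35],[0,0,0,0,0,-0.2,0.35],[0,0,0,0,0,-0.5,0.35],[0,0,0,0,0,-0.9,0.35],[0,0,0,0,0,-0.9,0.35]]]'

```text
time: 36.1
tool_pos: [0.4543, -0.1002, 0.129]
tool_rot: [-0.001, 0.795, 0.606, -0.001]
contact_force: [0.6, -0.3, 0.9]
gripper_width: 0.678
```

Emit:
carry_out --moves '[[[0,0,0,0,0,-0.9,0.35],[0,0,0,0,0,-0.9,0.35],[0,0,0,0.9,-0.2,-0.5,0.35],[0,0,0,0.9,-0.2,0,0.35],[0,0,0,0.9,-0.2,0,0.35],[0,0,0,0.9,-0.2,0,0.35],[0,0,0,0.5,0,0,0.35],[0,0,0,0,0,0,0.35]]]'

```text
time: 36.77
tool_pos: [0.4684, 0.0688, 0.2215]
tool_rot: [-0.0, 0.794, 0.608, 0.001]
contact_force: [0.7, -1.1, -0.4]
gripper_width: 0.679
```

Emit:
carry_out --moves '[[[0,0,0,0.9,-0.3,0,0.35],[0,0,0,0.9,-0.3,0,0.35],[0,0,0,0.9,-0.3,0,0.35],[0,0,0,0.5,-0.2,0,0.35],[0,0,0,0,0,0,0.35],[0,0,0,0,0,0,0.35],[0,0,0,0,0,0,0.35],[0,0,0,0,0,0,0.35]]]'

```text
time: 37.43
tool_pos: [0.46, 0.1994, 0.2208]
tool_rot: [0.0, 0.796, 0.605, -0.0]
contact_force: [0.1, -0.7, -0.1]
gripper_width: 0.673
```

```bash
python3 go.py; python3 snap.py scene s22 170 480 110 340;  python3 snap.py top t22 130 440 120 310
```

```text
t 37.43 pos [0.46   0.1994 0.2208] yaw 74.52 tilt [ 0.01 -0.03] F [ 0.1 -0.7 -0.1] w 57.2mm j6 -1.04
```

View pics/s22.png

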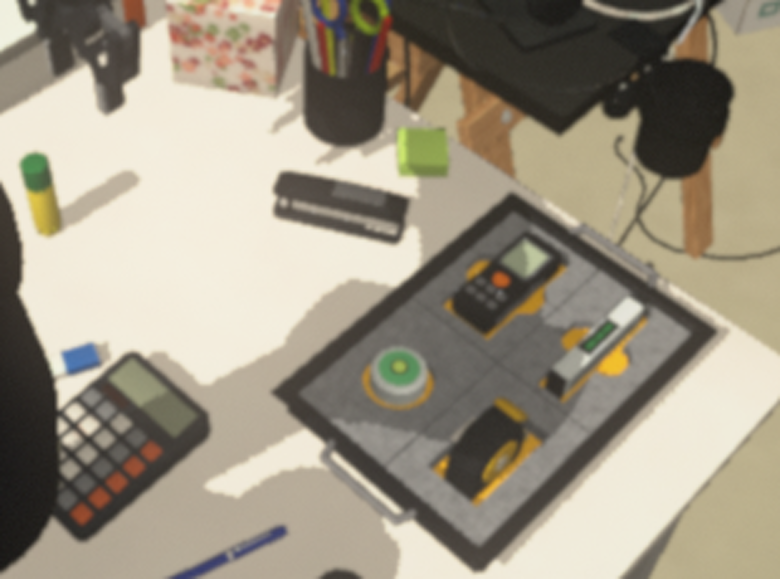

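View pics/t22.png

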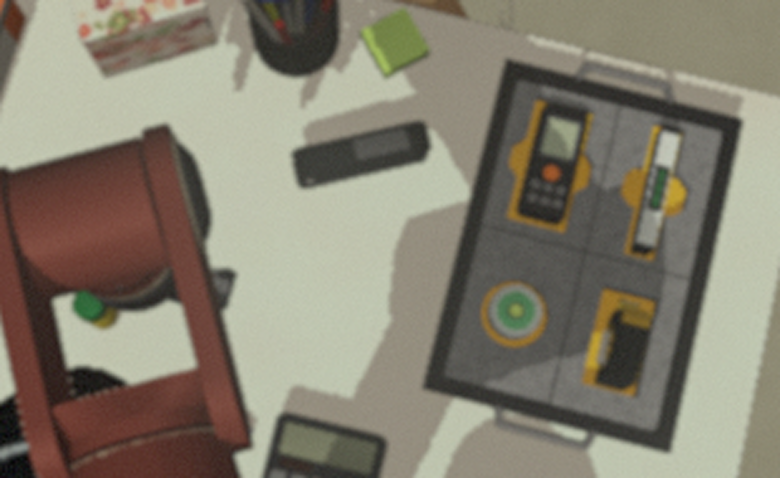

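```bash
python3 - <<'E'
from h import *
D=np.load('f0.npz')
for n,c in(('t22','t'),('s22','s')):
    f=np.load(n+'.npz'); W=pts(f); z0=.0015 if c=='t' else .0002
    for k,(x,y,lo,r) in dict(tape=(.424,-.2,.055,.03),meter=(.5965,-.141,.036,.05),bar=(.5704,-.2373,.036,.058),round=(.4557,-.101,.036,.022)).items():
        m=(np.hypot(W[...,0]-x,W[...,1]-y)<r)&(W[...,2]>lo); P=W[m]; 
        print(c,k,m.sum(),"mean",P.mean(0).round(4),"z med",np.median(P[:,2]).round(4),"p95",np.percentile(P[:,2],95).round(4))
    d=np.abs(f["frame"].astype(int)-D['frame'+c]).max(2)
    f0={k:D[k+c] for k in("z_map","K","world_from_camera")}; W0=pts(f0)
    for k,(x,y,lo,r) in dict(stap=(.61,.04,.03,.09),glue=(.459,.281,.07,.04)).items():
        for w in(W0,W):
            m=(np.hypot(w[...,0]-x,w[...,1]-y)<r)&(w[...,2]>lo)&(w[...,2]<.11); print(c,k,m.sum(),w[m].mean(0).round(4))
E
```

```text
t tape 401 mean [ 0.4243 -0.1944  0.0723] z med 0.0741 p95 0.081
t meter 777 mean [ 0.5963 -0.1392  0.0455] z med 0.0457 p95 0.05
t bar 421 mean [ 0.5702 -0.2362  0.0458] z med 0.0463 p95 0.0503
t round 281 mean [ 0.4554 -0.1009  0.0443] z med 0.0443 p95 0.0482
t stap 738 [0.6102 0.0403 0.0434]
t stap 738 [0.6103 0.0401 0.0434]
t glue 145 [0.4605 0.2808 0.0924]
t glue 124 [0.4591 0.2817 0.0925]
s tape 454 mean [ 0.42   -0.1997  0.0714] z med 0.0729 p95 0.0796
s meter 678 mean [ 0.5943 -0.1433  0.0445] z med 0.0447 p95 0.048
s bar 408 mean [ 0.5683 -0.2379  0.045 ] z med 0.0454 p95 0.0482
s round 278 mean [ 0.4547 -0.1014  0.043 ] z med 0.0429 p95 0.0462
s stap 627 [0.6053 0.0364 0.0416]
s stap 626 [0.6054 0.0365 0.0415]
s glue 158 [0.4558 0.2779 0.0875]
s glue 156 [0.4559 0.2777 0.0877]
```

All heights match fully seated (expected 0.076 / 0.045 / 0.046 / 0.044 m), and the stapler and glue stick haven't moved. Handing in.

```bash
python3 -c "
from plant import ticket; print(ticket.job_done())"
```

```text
the job is handed in; nothing more can be done
None
```

All four measuring tools are in their own foam pockets, right way up, packed in the order listed: tape measure, laser meter, bar level, round level. I lowered each one until the wrist force showed about 6–8 N of floor contact, then opened the fingers. The job was handed in at about 37.5 s with the arm clear of everything; no verdict was reported.

**Seating:** the top heights in both cameras agree with fully seated positions to about 1 mm for three of the tools:

| Tool | Expected top (mm) | Top camera (mm) | Scene camera (mm) |
|---|---|---|---|
| Laser meter | 45 | 45.7 | 44.7 |
| Bar level | 46 | 46.3 | 45.4 |
| Round level | 44 | 44.3 | 42.9 |
| Tape measure | 76 | 74 | 73 |

The tape's readings are lower because they include its rounded sides. The gripper stood 11 mm higher at its release than at pick-up, which is the pocket floor's height.

**Stapler and glue stick:** neither was moved. The scene camera shows both unchanged within 0.2 mm. The top camera agrees for the stapler, but puts the glue stick 1.4 mm off because the arm partly hid it.

**Disagreements:**
- The two cameras differed by 2–4 mm on object positions. I averaged them and corrected above each pocket by eye.
- The gripper read 46.4 mm on the 50 mm round level, lower than usual, but it held level and sat flat.

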